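# Load the pump rebuild kit tray

## Robot

A 6-joint arm with a two-finger parallel gripper is mounted at the origin on the work surface. World frame = base frame: x ahead of the robot, y to its left, z up, the work surface at z = 0. Lengths are in m, angles in rad, forces in N, time in s.
With the tool pointing down it reaches from about 0.25 to 0.725 m from the base axis. Payload 4 kg.
Tool frame: the origin (TCP) lies midway between the tips of the shut fingers; the grasp point (between the pads) lies 19 mm behind it (bot.grip_depth is the distance from the TCP to the grasp point, in m); z points along the fingers, y is the line along which they close (so a half turn about z gives the same grasp; the last joint's range is limited). The gripper opens to 85 mm and grips with 20 to 120 N. Pads are 22 mm wide; open, the fingers measure 114 mm over their backs; the gripper's body (76 mm by 85 mm) begins 54 mm behind the grasp point. The pads swing forward as they close: fully open they stand 13 mm farther back than shut.
Start: joints at [0, 0.241, 0.005, 1.335, 0, 1.571], TCP at [0.5, -0, 0.231] pointing down, gripper open.
Joint ranges: [-2.72, 2.72], [-1.05, 1.87], [-1.09, 1.28], [-1.99, 2.15], [-1.42, 1.44], [-3.14, 3.14]. Speed limits (rad/s): [2.79, 2.79, 3.14, 3.14, 3.14, 3.14].

## Interface

Orientations are given as a unit quaternion [x, y, z, w].
In Python, from workcell import bot gives the robot as it stands.
- The arm moves only by the shell command python3 -m creep 'ROWS'. ROWS is JSON, one flat list of numbers, 5 for each row, row after row: the shift along the world's x, y, z in m, then the turn about the world's z in rad, then the finger opening in m, from 0 to 0.0854. In form: [x, y, z, twist, claw, x, y, z, twist, claw, ...]. A call has 1 to 10 rows; each row is the pose to reach, as a shift and turn from the pose commanded when the call began; what a row does not reach only later rows make up. A row lasts 1/12 s, in which the tool goes at most 41.7 mm and 7.16 degrees, less where a joint would pass 70% of its speed; a pose out of reach is approached as far as the arm can. A call with a gripper value outside its range is refused whole. The fingers move at their own pace and stop on an object; the grip force is fixed at half the most. Time passes only in rows, so rows that repeat a pose let the fingers close. It gives the time, the measured TCP pose, the force, the opening and the grip force at its end, in the units of the state.
- bot.get_obs(): the state, without advancing time (a new reading comes with each control period).
- bot.camera(name): name is "scene" or "side" or "wrist"; returns a dict with "pixels" (384x512x3 uint8, red, green, blue), "camera_matrix" (3x3 intrinsics, pixels), "extrinsics" (4x4, takes a point from world to camera coordinates); the wrist camera has in their place "T_tool_cam" (4x4, takes a point from camera to tool coordinates, whose origin is the TCP and whose axes are the flange's). Camera axes: x right, y down, z forward; pixel columns grow to the right and rows downward; lengths in m; the calibration is good to about 2 mm. A picture is of the moment at which its call begins: read the wrist's pose just before it. There is no depth.
- bot.job_done(): hands the job in; it is judged then, once.
Trained networks look in the newest picture that a camera, given by its name, has taken for a name from the list of things; names that differ only in an ending like _2 or _b are one class to them, and where a whole thing is asked for, a point or a joint stands for the part that bears it (a point fixed in the world has none). Each returns a list of dicts, best first, with "score" (0 to 1); they miss things now and then, are a little off and sometimes report something else, mostly with a low value. They report only what shows in the picture. A call takes as long as a camera call. They do not tell look-alikes from the thing itself.
- bot.look_for(camera, thing): "centre" ([column, row] as shares, 0 to 1, of the picture: columns of its width, rows of its height, amid what is visible of it).
- bot.place_of(camera, thing): "centre" ([column, row] as shares, 0 to 1, of the picture: columns of its width, rows of its height: a listed point, or the origin of a listed thing).
The state is a dict: "clock": time; "joint_pos": joint angles; "joint_vel": joint speeds; "tau": joint torques, N m; "eef_pos": TCP position; "tool_rot": TCP orientation; "ft_force": force on the tool from outside, world axes, zero at the start; "ft_torque": the same for the moment, N m; "grip_width": finger opening in m; "grasp_force": force on a finger pad.
Only numpy, scipy, OpenCV 4.12 (cv2) and the standard library are available. Lean on these libraries where they do the work, as an engineer would, in place of code of your own. Each camera call takes 0.05 s, during which the arm holds its last target. There are 200 camera calls.

## Task

Load the sloping kit tray for the pump rebuild, in any order: set the bearing block, the T-shaped valve body and the hexagonal plug each fully down in the blue nest of its own shape, and fit the square-bored drive gear onto the square spindle, down against the board. All four stay top side up, lying flat on the board. Leave the splined shaft, the oil bottle and the ball bearing where they stand.

Things in the scene. Friction and masses are not known exactly. Their poses are not given: they have to be found in the camera images.
- kit_stand: fixed steel stand (base 200 x 250 mm) carrying the sloping kit tray; origin on the table under its centre; +x of the stand points away from the robot, roughly, and is the direction in which the tray rises
- deck: fixed white board, 225 (x, up the slope) x 270 (y, level) x 10 mm, sloping 30 degrees up away from the robot; origin: centre of its top face, z normal to it. Blue fences, 13 mm high with flared lip, 1.5 mm clear of the parts all round, make 3 nests; a square steel spindle stands in the fourth quarter
- nest_bearing (a point): centre of the floor of the round-ended (oblong) nest, on the deck surface, upper row, +y side; frame parallel to the deck; its long axis runs along the deck's y; the bearing block's origin belongs here, either way round
- nest_valve (a point): point on the floor of the T-shaped nest where the valve body's origin belongs, lower row, +y side; frame parallel to the deck; the T's crossbar lies along the deck's y and its stem points up the slope (+x), so the seated valve body's axes are parallel to the deck's
- nest_plug (a point): centre of the floor of the hexagonal nest, upper row, -y side; frame parallel to the deck; two of the hexagon's six corners point along the deck's +x and -x; the hex plug's origin belongs here (seated, its axes are parallel to the deck's, or turned by any multiple of 60 degrees)
- nest_gear (a point): foot, on the deck surface, of the square spindle, lower row, -y side: 18 mm square with sides along the deck's x and y, 20 mm high plus a stepped lead-in tip to 26 mm; the drive gear's origin belongs here, at any quarter turn
- bearing_block: brass-coloured twin-bore bearing block, an oblong with round ends: 36 mm (its x) x 76 mm (its y) x 34 mm high, flat sides 40 mm long at x = +-18 mm, two dark bores shown on top; origin at the centre of its underside, z up; about 0.3 kg
- valve_body: dark iron T-shaped valve casting, 18 mm thick: crossbar along its y, 66 mm long, x from -21 to 7 mm; stem 28 mm wide, x from 7 to 35 mm; a bright 28 x 28 mm square boss centred on the origin rises to 38 mm; origin on the underside, below the boss's centre; about 0.35 kg
- hex_plug: green hexagonal port plug, 46 mm across flats, 34 mm high; origin at the centre of its underside; corners (not flats) point along its +x and -x, flats face +-y; about 0.25 kg
- drive_gear: steel drive gear: toothed flange 62 mm across and 14 mm high, above it a 40 mm square hub to 36 mm height with flats facing its x and y, and a 21 mm square through-bore with sides parallel to the hub's; origin at the centre of its underside; about 0.3 kg
- splined_shaft: bystander: stepped steel shaft standing upright, 44 mm diameter at the foot, 26 mm above, 110 mm tall; origin under its foot
- oil_bottle: bystander: yellow bottle with red cap, 54 mm diameter, 130 mm tall; origin under its foot
- ball_bearing: bystander: steel ring lying flat, 60 mm outside diameter, 16 mm high; origin at the centre of its underside
Mind the look-alikes: they are no part of the job. What is shaped like the hex_plug but pink is not meant.

How it is judged:
By the outcome, as a careful person would: the job done as asked, in the order asked, and still so for the second after the job is handed in, with the robot touching nothing.
It also fails if it takes over 72 s, if anything falls off the work surface, if the arm or the gripper's body presses on something with over 40 N, if the wrist force passes 120 N, or if a joint passes its speed limit or range.

## Working session

There is one attempt and no reset: what is moved stays moved. The work goes in short steps, Python scripts to look and compute and a shell command to move; the robot and the scene stay as the last step left them, time stands still between calls to the robot, and variables do not carry over. Pictures are saved under pics/ and viewed, at most 10 in all, crops included, and the job is handed in when it is done.

```bash
mkdir -p pics; ls; cat > h.py <<'E'
import numpy as np, cv2
from workcell import bot
def cam(n):
    c=bot.camera(n); return c['pixels'],np.array(c['camera_matrix']),np.array(c['extrinsics']) if 'extrinsics' in c else np.array(c['T_tool_cam'])
def ray(K,E,uv):
    R,t=E[:3,:3],E[:3,3]; o=-R.T@t
    d=R.T@np.linalg.inv(K)@np.array([uv[0],uv[1],1.]); return o,d/np.linalg.norm(d)
def atz(K,E,uv,z):
    o,d=ray(K,E,uv); return o+d*(z-o[2])/d[2]
def proj(K,E,p):
    q=K@(E[:3,:3]@np.array(p)+E[:3,3]); return q[:2]/q[2]
E
python3 - <<'E'
from h import *
ims=[]
th=['bearing_block','valve_body','hex_plug','drive_gear','splined_shaft','oil_bottle','ball_bearing','kit_stand','deck','nest_bearing','nest_valve','nest_plug','nest_gear']
np.set_printoptions(precision=3,suppress=True)
rays={}
for n in ['scene','side']:
    p,K,E=cam(n); cv2.imwrite(f'pics/{n}0.png',p[...,::-1]); np.savez(f'{n}.npz',K=K,E=E)
    print(n,'cam at',-E[:3,:3].T@E[:3,3])
    for t in th:
        r=bot.place_of(n,t)
        for d in r[:3]:
            uv=np.array(d['centre'])*[512,384]
            print(t,round(d['score'],2),uv.round(0),atz(K,E,uv,0.0))
            rays.setdefault(t,[]).append((n,ray(K,E,uv)))
for t,l in rays.items():
    a=[x[1] for x in l if x[0]=='scene'];b=[x[1] for x in l if x[0]=='side']
    for i,(o1,d1) in enumerate(a):
        for j,(o2,d2) in enumerate(b):
            s=np.linalg.lstsq(np.c_[d1,-d2],o2-o1,rcond=None)[0]
            p1=o1+d1*s[0];p2=o2+d2*s[1]
            if np.linalg.norm(p1-p2)<.015: print('TRI',t,i,j,(p1+p2)/2,'gap',np.linalg.norm(p1-p2))
E
```

```text
pics
scene cam at [1.212 0.608 0.755]
bearing_block 0.62 [328. 262.] [0.6   0.264 0.   ]
bearing_block 0.43 [298. 232.] [0.565 0.144 0.   ]
valve_body 0.79 [367. 226.] [0.425 0.269 0.   ]
hex_plug 0.79 [295. 189.] [0.421 0.024 0.   ]
hex_plug 0.53 [319. 202.] [0.429 0.116 0.   ]
drive_gear 0.8 [297. 233.] [0.568 0.145 0.   ]
drive_gear 0.54 [331. 263.] [0.6   0.271 0.   ]
splined_shaft 0.93 [212. 238.] [ 0.727 -0.011  0.   ]
splined_shaft 0.5 [251. 259.] [0.714 0.115 0.   ]
oil_bottle 0.63 [294. 280.] [0.697 0.235 0.   ]
ball_bearing 0.75 [182. 145.] [ 0.48  -0.433  0.   ]
ball_bearing 0.7 [252. 259.] [0.714 0.117 0.   ]
kit_stand 0.76 [208. 179.] [ 0.561 -0.211  0.   ]
kit_stand 0.16 [210. 159.] [ 0.476 -0.291  0.   ]
deck 0.81 [206. 159.] [ 0.487 -0.299  0.   ]
nest_bearing 0.92 [208. 168.] [ 0.516 -0.257  0.   ]
nest_valve 0.82 [235. 170.] [ 0.47  -0.181  0.   ]
nest_plug 0.62 [370. 224.] [0.413 0.271 0.   ]
nest_plug 0.57 [182. 146.] [ 0.483 -0.425  0.   ]
nest_gear 0.71 [209. 150.] [ 0.443 -0.333  0.   ]
side cam at [ 0.313 -0.857  0.741]
bearing_block 0.76 [231. 170.] [0.591 0.
[... 1188 characters left out ...]
  0.145 -0.001] gap 0.0035354236458802783
TRI splined_shaft 0 0 [ 0.72 -0.02 -0.01] gap 6.215912952713109e-05
TRI oil_bottle 0 0 [0.71  0.237 0.009] gap 0.013865205031040669
TRI ball_bearing 1 0 [0.717 0.118 0.002] gap 0.002906409926312139
TRI kit_stand 0 0 [ 0.631 -0.118  0.084] gap 0.005841913481085046
TRI kit_stand 0 1 [ 0.559 -0.209  0.001] gap 0.006097695940862726
TRI deck 0 0 [ 0.563 -0.201  0.081] gap 0.002187375618466748
TRI nest_bearing 0 0 [ 0.62  -0.139  0.105] gap 0.014689233863690159
TRI nest_valve 0 0 [ 0.522 -0.128  0.051] gap 0.00406227300879878
TRI nest_plug 1 0 [ 0.59  -0.278  0.108] gap 0.004504053104007196
TRI nest_gear 0 0 [ 0.499 -0.266  0.054] gap 0.0013368136115487845
```

View pics/scene0.png

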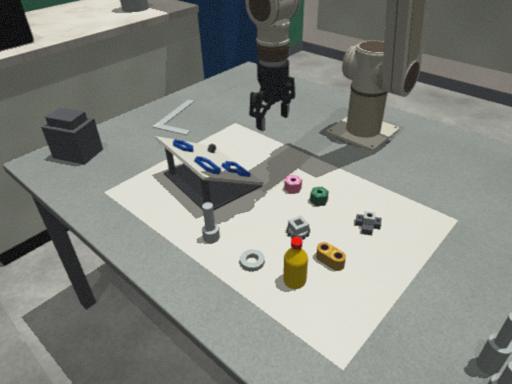

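View pics/side0.png

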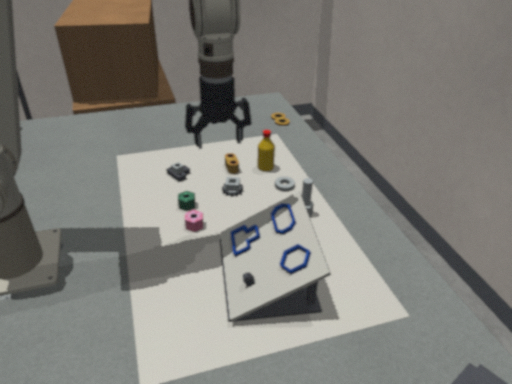

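```bash
python3 -m creep '[0,-0.04,0.03,0,0.0854, 0,-0.08,0.06,0,0.0854, 0,-0.12,0.09,0,0.0854, 0,-0.16,0.12,0,0.0854, 0,-0.2,0.12,0,0.0854, 0,-0.2,0.12,0,0.0854]'
cat >> h.py <<'E'
from scipy.spatial.transform import Rotation as Rn
def wcam():
    o=bot.get_obs(); c=bot.camera('wrist')
    T=np.eye(4); T[:3,:3]=Rn.from_quat(o['tool_rot']).as_matrix(); T[:3,3]=o['eef_pos']
    return c['pixels'],np.array(c['camera_matrix']),np.linalg.inv(T@np.array(c['T_tool_cam'])),o
E
python3 - <<'E'
from h import *
np.set_printoptions(precision=4,suppress=True)
p,K,E,o=wcam(); cv2.imwrite('pics/w1.png',p[...,::-1]); np.savez('w1.npz',K=K,E=E)
print(o['eef_pos'],o['tool_rot'],bot.camera('wrist')['T_tool_cam'],K)
for t in ['deck','nest_bearing','nest_valve','nest_plug','nest_gear']:
    for d in bot.place_of('wrist',t)[:2]:
        uv=np.array(d['centre'])*[512,384]; z={'deck':.081,'nest_bearing':.107,'nest_plug':.107}.get(t,.053)
        print(t,round(d['score'],2),uv.round(1),atz(K,E,uv,z))
E
```

```text
clock: 1.9
eef_pos: [0.5003, -0.2031, 0.3537]
tool_rot: [0.708, 0.707, 0.0, 0.002]
ft_force: [-0.2, 0.6, -1.0]
grip_width: 0.0855
grasp_force: 0.0
[ 0.5003 -0.2031  0.3537] [0.7076 0.7066 0.0004 0.0021] [[-0.0009 -0.9592 -0.2827  0.0722]
 [ 1.     -0.0007 -0.001  -0.0001]
 [ 0.0007 -0.2827  0.9592 -0.1431]
 [ 0.      0.      0.      1.    ]] [[306.0814   0.     254.2349]
 [  0.     306.0814 190.3053]
 [  0.       0.       1.    ]]
deck 0.57 [294.3 150.7] [ 0.5554 -0.1979  0.081 ]
nest_bearing 0.86 [347.3 104.2] [ 0.615  -0.1367  0.107 ]
nest_valve 0.67 [267.   92.5] [ 0.5187 -0.1217  0.053 ]
nest_plug 0.8 [321.4 202.9] [ 0.5909 -0.2644  0.107 ]
nest_plug 0.48 [410.    9.6] [ 0.6773 -0.0338  0.107 ]
nest_gear 0.94 [251.8 182.3] [ 0.4971 -0.2499  0.053 ]
```

View pics/w1.png

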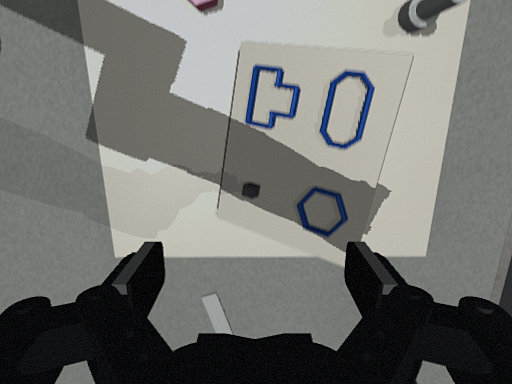

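```bash
python3 -m creep '[0.01,0,0,0.12,0.0854, 0.02,0,0,0.24,0.0854, 0.03,0,0,0.36,0.0854, 0.04,0,0,0.48,0.0854, 0.05,0,0,0.6,0.0854, 0.06,0,0,0.72,0.0854, 0.06,0,0,0.84,0.0854, 0.06,0,0,0.96,0.0854, 0.06,0,0,1.08,0.0854, 0.06,0,0,1.2,0.0854]' | head -3
python3 -m creep '[0,0,0,0.12,0.0854,0,0,0,0.2,0.0854,0,0,0,0.2,0.0854]'
python3 - <<'E'
from h import *
np.set_printoptions(precision=4,suppress=True)
p,K,E,o=wcam(); cv2.imwrite('pics/w2.png',p[...,::-1]); np.savez('w2.npz',K=K,E=E)
print(o['eef_pos'],o['joint_pos'],Rn.from_quat(o['tool_rot']).as_matrix())
for t in ['deck','nest_bearing','nest_valve','nest_plug','nest_gear']:
    for d in bot.place_of('wrist',t)[:2]:
        uv=np.array(d['centre'])*[512,384]; z={'deck':.081,'nest_bearing':.107,'nest_plug':.107}.get(t,.053)
        print(t,round(d['score'],2),uv.round(1),atz(K,E,uv,z))
for n in ['w1','w2']:
    im=cv2.imread(f'pics/{n}.png').astype(int); m=((im[...,0]-im[...,2]>35)&(im[...,0]-im[...,1]>25)).astype('uint8')
    N,_,st,c=cv2.connectedComponentsWithStats(m)
    print(n,[(st[i],c[i]) for i in range(1,N) if st[i][4]>60])
E
```

```text
clock: 3.08
eef_pos: [0.5602, -0.1982, 0.3508]
tool_rot: [0.18, 0.984, 0.0, -0.001]
clock: 3.33
eef_pos: [0.5601, -0.1983, 0.351]
tool_rot: [0.083, 0.997, 0.0, -0.0]
ft_force: [0.6, 1.3, -0.5]
grip_width: 0.0853
grasp_force: 0.0
[ 0.5601 -0.1983  0.351 ] [-0.3404  0.4376  0.5927  1.7269  0.0002 -0.1733] [[-0.9861  0.1664 -0.0008]
 [ 0.1664  0.9861  0.0005]
 [ 0.0009  0.0004 -1.    ]]
deck 0.8 [256.8 151.4] [ 0.5547 -0.1938  0.081 ]
deck 0.72 [454.6 208.4] [0.6827 0.0715 0.081 ]
nest_bearing 0.68 [304.4 193.2] [ 0.6158 -0.1405  0.107 ]
nest_valve 0.79 [297.4 117.8] [ 0.5219 -0.1303  0.053 ]
nest_plug 0.96 [201.8 193.7] [ 0.5938 -0.2743  0.107 ]
nest_gear 0.61 [200.  118.1] [ 0.4995 -0.2653  0.053 ]
w1 [(array([245,  65,  55,  63, 953], dtype=int32), array([269.4239,  96.234 ])), (array([320,  71,  54,  78, 981], dtype=int32), array([346.1152, 108.3078])), (array([298, 188,  49,  48, 546], dtype=int32), array([321.4505, 211.4487]))]
w2 [(array([ 272,   96,   59,   50, 1052], dtype=int32), array([301.9173, 117.3146])), (array([178, 166,  48,  53, 678], dtype=int32), array([200.6091, 191.146 ])), (array([269, 173,  71,  39, 869], dtype=int32), array([304.0495, 191.0276]))]
```

View pics/w2.png

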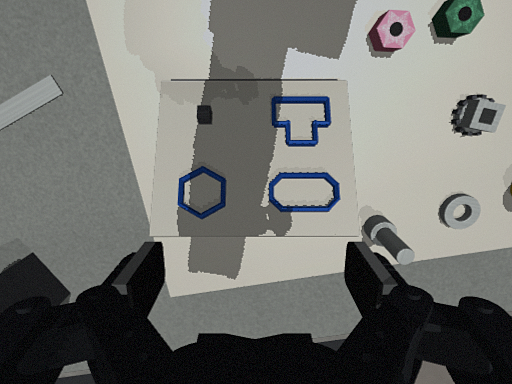

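```bash
cat > deck.py <<'E'
from h import *
def Rd(yaw): return Rn.from_euler('ZY',[yaw,-np.pi/6]).as_matrix()
E
python3 - <<'E'
from deck import *
from scipy.optimize import least_squares
np.set_printoptions(precision=4,suppress=True)
W={n:np.load(n+'.npz') for n in ['w1','w2','scene','side']}
cor=np.array([[-.1125,-.135,0],[-.1125,.135,0],[.1125,.135,0],[.1125,-.135,0]])
co={'w2':[(163,80),(346,80),(358.5,237),(150,236.5)],'w1':[(218,213),(241,41),(413.5,53),None]}
# T outline perimeter centroid (fence at offset ~3mm)
poly=np.array([(-21,-33),(7,-33),(7,-14),(35,-14),(35,14),(7,14),(7,33),(-21,33),(-21,-33)])/1000.
L=np.linalg.norm(np.diff(poly,axis=0),axis=1); cT=((poly[1:]+poly[:-1])/2*L[:,None]).sum(0)/L.sum(); print('cT',cT)
cen={'w1':dict(v=(269.42,96.23),b=(346.1,108.3),p=(321.45,211.45)),'w2':dict(v=(301.9,117.3),p=(200.6,191.15),b=(304.05,191.03))}
idx=dict(b=4,v=6,p=8)
def res(q,full=False):
    R=Rd(q[3]); t=q[:3]; r=[]
    for n in ['w1','w2']:
        K,E=W[n]['K'],W[n]['E']; off=q[12:15] if n=='w1' else np.zeros(3)
        pr=lambda d:proj(K,E,R@np.array(d)+t+off)
        for c,o in zip(cor,co[n]):
            if o: r+=list((pr(c)-o))
        for k,o in cen[n].items():
            i=idx[k]; xy=q[i:i+2]+(cT if k=='v' else 0)
            r+=list(2*(pr([*xy,.009])-o))
    r+=list(q[12:15]/.002)
    return np.array(r)
q0=np.array([.56,-.2,.081,-.167,.05,.065,-.05,.065,.05,-.065,-.05,-.065,0,0,0])
s=least_squares(res,q0,loss='soft_l1'); q=s.x
print(q); print(res(q).round(1))
R=Rd(q[3])
# gear: network in w2 200,118.1 at deck plane; plus others
for n,uv in [('w2',(200,118.1)),('w1',(251.8,182.3)),('scene',(209,150)),('side',(250,283)),('w2',(205,114))]:
    o,d=ray(W[n]['K'],W[n]['E'],uv); nn=R[:,2]; h=.0 if uv!=(205,114) else .022
    P=o+d*((q[:3]+nn*h-o)@nn)/(d@nn); print(n,'gear deck xy',R.T@(P-q[:3]))
for k,i in idx.items(): print(k,R@np.array([*q[i:i+2],0])+q[:3])
E
```

```text
cT [ 0.0026 -0.    ]
[ 0.5574 -0.1979  0.0743 -0.1662  0.0564  0.0656 -0.0521  0.0658  0.0566
 -0.07   -0.0297  0.0011  0.0008 -0.0011 -0.0001]
[-0.2  2.1  1.3 -1.   0.1 -0.1  0.7 -0.6 -0.4  0.4 -0.7 -0.  -0.9  0.9
  0.2  0.6  0.3 -2.1 -0.1 -1.3 -0.8 -0.5  0.1  0.7  0.6  0.3  0.4 -0.5
 -0.1]
w2 gear deck xy [-0.0528 -0.0769 -0.    ]
w1 gear deck xy [-0.0584 -0.0634 -0.    ]
scene gear deck xy [-0.0691 -0.0973 -0.    ]
side gear deck xy [-0.0528 -0.0713  0.    ]
w2 gear deck xy [-0.0476 -0.0661  0.022 ]
b [ 0.6164 -0.1413  0.1025]
v [ 0.5237 -0.1255  0.0482]
p [ 0.5941 -0.2751  0.1026]
```

```bash
python3 -m creep '[-0.01,0.039,0,0,0.0854,-0.02,0.078,0,0,0.0854,-0.03,0.117,0,0,0.0854,-0.04,0.156,-0.005,0,0.0854,-0.05,0.195,-0.01,0,0.0854,-0.06,0.234,-0.02,0,0.0854,-0.07,0.273,-0.03,0,0.0854,-0.08,0.312,-0.04,0,0.0854,-0.09,0.351,-0.05,0,0.0854,-0.1,0.39,-0.05,0,0.0854]' | head -3
python3 -m creep '[0,0,0,0,0.0854,0,0,0,0,0.0854]' | head -2
python3 - <<'E'
from h import *
np.set_printoptions(precision=4,suppress=True)
p,K,E,o=wcam(); cv2.imwrite('pics/w3.png',p[...,::-1]); np.savez('w3.npz',K=K,E=E)
print(o['eef_pos'],o['joint_pos'])
for t in ['bearing_block','valve_body','hex_plug','drive_gear']:
    for d in bot.place_of('wrist',t)[:2]:
        uv=np.array(d['centre'])*[512,384]
        print(t,round(d['score'],2),uv.round(1),atz(K,E,uv,0))
a=p[...,::-1]; cv2.imwrite('pics/w3b.png',cv2.resize(a[0:260,60:460],None,fx=2,fy=2,interpolation=cv2.INTER_CUBIC))
E
```

```text
clock: 4.47
eef_pos: [0.4582, 0.1913, 0.2995]
tool_rot: [0.086, 0.996, -0.001, -0.001]
clock: 4.63
eef_pos: [0.4592, 0.1919, 0.3012]
[0.4592 0.1919 0.3012] [ 0.3961  0.2179  0.156   1.5091 -0.0003  0.5625]
bearing_block 0.59 [314.3 229.2] [0.595  0.2644 0.    ]
valve_body 0.97 [304.5 116.5] [0.4213 0.2701 0.    ]
hex_plug 0.78 [133.7 150.9] [0.4284 0.0186 0.    ]
hex_plug 0.64 [195.9 142.5] [0.4315 0.1108 0.    ]
drive_gear 0.93 [236.9 225.5] [0.5687 0.1457 0.    ]
```

View pics/w3b.png

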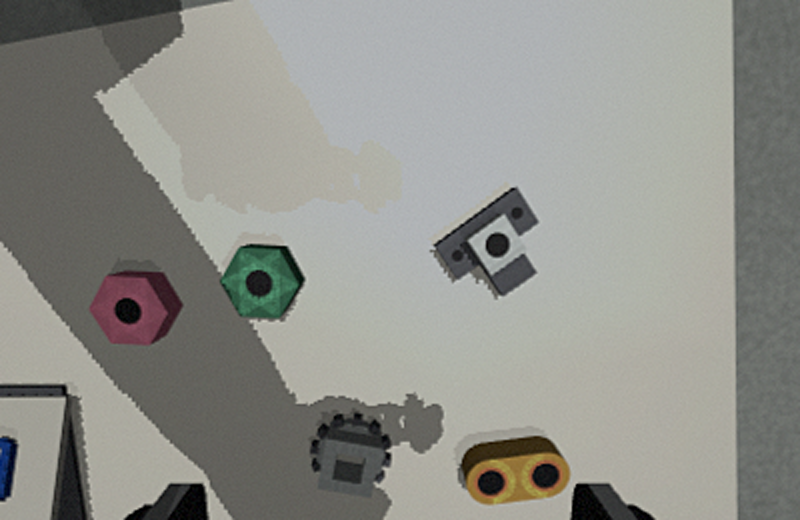

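```bash
python3 - <<'E'
from h import *
np.set_printoptions(precision=4,suppress=True)
d=np.load('w3.npz');K,E=d['K'],d['E']
f=lambda c,z:atz(K,E,np.array(c)/2+[60,0],z)
ang=lambda a,b:np.degrees(np.arctan2(b[1]-a[1],b[0]-a[0]))
print('hex',f((259,283),.034))
im=cv2.imread('pics/w3.png').astype(int)
m=((im[...,1]-im[...,2]>15)&(im[...,1]-im[...,0]>8)).astype('uint8')
c=max(cv2.findContours(m,0,2)[0],key=cv2.contourArea)
from scipy.optimize import minimize
def sil(q,r=.046/np.sqrt(3)):
    pts=[proj(K,E,[q[0]+r*np.cos(q[2]+k*np.pi/3),q[1]+r*np.sin(q[2]+k*np.pi/3),z]) for k in range(6) for z in(0,.034)]
    h=cv2.convexHull(np.float32(pts)); o=np.zeros((384*4,512*4),'uint8'); cv2.fillConvexPoly(o,np.int32(h*4+1.5),1); return o
M=cv2.resize(cv2.drawContours(np.zeros_like(m),[c],-1,1,-1),None,fx=4,fy=4,interpolation=0)
best=min((minimize(lambda q:float((sil(q)!=M).sum())/1000,[.43,.11,a],method='Nelder-Mead',options=dict(initial_simplex=[[.43,.11,a],[.436,.11,a],[.43,.116,a],[.43,.11,a+.2]])) for a in (0,.3,.6,.9)),key=lambda s:s.fun)
print('hex fit',best.x,np.degrees(best.x[2])%60,best.fun,M.sum()/1000)
print('valve',f((497,244),.038),'y axis',ang(f((457,256),.018),f((517,213),.018)),'mid',(f((457,256),.018)+f((517,213),.018))/2)
print('gear',f((347,471),.036),'edge',ang(f((318,485),.036),f((378,495),.036)))
b1,b2=f((492,483),.034),f((545,475),.034);print('bearing',(b1+b2)/2,ang(b1,b2),np.linalg.norm(b1-b2))
E
```

```text
hex [0.4255 0.1098 0.034 ]
hex fit [0.4256 0.109  0.3163] 18.123638848046227 1.773 17.344
valve [0.4263 0.2688 0.038 ] y axis 116.20026314444807 mid [0.4208 0.2658 0.018 ]
gear [0.5687 0.1427 0.036 ] edge 70.04001287496946
bearing [0.5967 0.2651 0.034 ] 89.92218685968004 0.03895855037370812
```

```bash
python3 -m creep '[-0.01,-0.02,-0.02,0.12,0.0854,-0.02,-0.04,-0.05,0.24,0.0854,-0.034,-0.06,-0.08,0.36,0.0854,-0.034,-0.083,-0.11,0.483,0.0854,-0.034,-0.083,-0.15,0.483,0.0854,-0.034,-0.083,-0.19,0.483,0.0854,-0.034,-0.083,-0.22,0.483,0.0854,-0.034,-0.083,-0.22,0.483,0.0854,-0.034,-0.083,-0.22,0.483,0.0854]'
python3 - <<'E'
from h import *
p,K,E,o=wcam(); cv2.imwrite('pics/w4.png',p[...,::-1])
R=Rn.from_quat(o['tool_rot']).as_matrix(); print(o['eef_pos'],np.degrees(np.arctan2(R[1,1],R[0,1])))
for d in bot.place_of('wrist','hex_plug')[:2]: print(d, atz(K,E,np.array(d['centre'])*[512,384],0))
im=p[...,::-1].astype(int)
m=((im[...,1]-im[...,2]>15)&(im[...,1]-im[...,0]>8)).astype('uint8'); c=max(cv2.findContours(m,0,2)[0],key=cv2.contourArea); print(cv2.boundingRect(c))
E
```

```text
clock: 5.63
eef_pos: [0.425, 0.1056, 0.0807]
tool_rot: [-0.154, 0.988, -0.0, -0.002]
ft_force: [0.2, -0.0, 0.0]
grip_width: 0.0853
grasp_force: 0.0
[0.42499268 0.10562056 0.08066658] 107.74994584464223
{'centre': [0.5002, 0.5266], 'score': 0.86} [0.427436   0.10827704 0.        ]
{'centre': [0.2732, 0.4375], 'score': 0.76} [0.42823413 0.01745692 0.        ]
(225, 169, 71, 84)
```

View pics/w4.png

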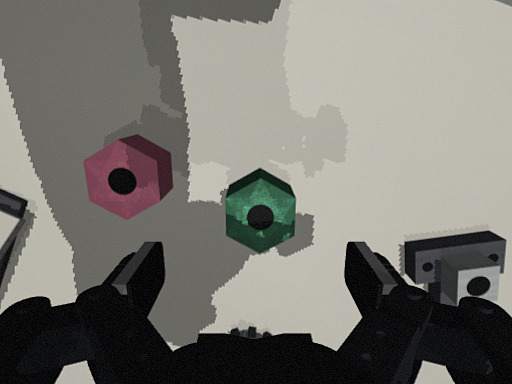

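```bash
python3 -m creep '[0.0005,0.0035,-0.03,0,0.0854,0.0005,0.0035,-0.05,0,0.0854,0.0005,0.0035,-0.064,0,0.0854,0.0005,0.0035,-0.064,0,0.03,0.0005,0.0035,-0.064,0,0.03,0.0005,0.0035,-0.064,0,0.03,0.0005,0.0035,-0.064,0,0.03,0.0005,0.0035,-0.064,0,0.03,0.0005,0.0035,-0.064,0,0.03]'
python3 -m creep '[0,0,0,0,0.03,0,0,0,0,0.03]'
```

```text
clock: 6.48
eef_pos: [0.4289, 0.111, 0.0197]
tool_rot: [-0.155, 0.988, 0.0, 0.003]
ft_force: [-0.7, -0.7, 5.8]
grip_width: 0.0446
grasp_force: 62.3
clock: 6.65
eef_pos: [0.4289, 0.111, 0.0197]
tool_rot: [-0.155, 0.988, 0.0, 0.003]
ft_force: [0.8, -0.8, 5.7]
grip_width: 0.0446
grasp_force: 62.3
```

```bash
python3 -m creep '[0,0,0.04,0,0.03,0.01,-0.02,0.075,-0.08,0.03,0.02,-0.05,0.1,-0.18,0.03,0.03,-0.085,0.12,-0.28,0.03,0.045,-0.12,0.13,-0.38,0.03,0.06,-0.155,0.135,-0.477,0.03,0.075,-0.19,0.14,-0.477,0.03,0.09,-0.225,0.14,-0.477,0.03,0.105,-0.26,0.14,-0.477,0.03,0.12,-0.295,0.14,-0.477,0.03]' | head -2
python3 -m creep '[0.007,-0.024,0,0,0.03,0.007,-0.024,0,0,0.03,0.007,-0.024,0,0,0.03]'
python3 - <<'E'
from h import *
p,K,E,o=wcam(); cv2.imwrite('pics/w5.png',p[...,::-1]); np.savez('w5.npz',K=K,E=E)
R=Rn.from_quat(o['tool_rot']).as_matrix(); print(o['eef_pos'],np.degrees(np.arctan2(R[1,1],R[0,1])))
E
```

```text
clock: 7.48
eef_pos: [0.547, -0.1864, 0.1585]
clock: 7.73
eef_pos: [0.5534, -0.21, 0.1575]
tool_rot: [0.084, 0.996, 0.0, 0.0]
ft_force: [-0.7, 1.0, -3.5]
grip_width: 0.0445
grasp_force: 64.0
[ 0.5534134  -0.21002071  0.15747861] 80.39397722763881
```

View pics/w5.png

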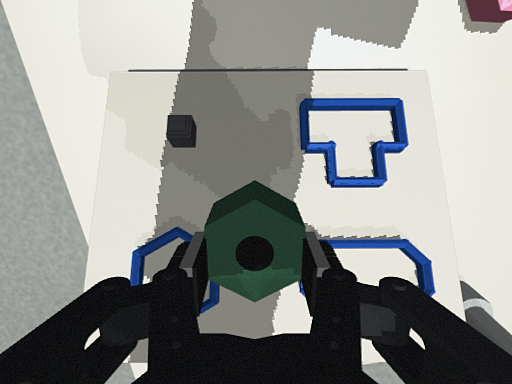

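```bash
python3 -m creep '[0,0,-0.03,0,0.03,0,0,-0.046,0,0.03,0,0,-0.052,0,0.03,0,0,-0.056,0,0.03,0,0,-0.056,0,0.03]'
python3 -m creep '[0,0,-0.003,0,0.03,0,0,-0.006,0,0.03,0,0,-0.006,0,0.03]'
python3 -c "
from h import *
p,K,E,o=wcam(); cv2.imwrite('pics/w6.png',p[...,::-1])
import cv2
im=p[...,::-1].astype(int); m=((im[...,1]-im[...,2]>12)&(im[...,1]-im[...,0]>5)).astype('uint8'); c=max(cv2.findContours(m,0,2)[0],key=cv2.contourArea); print(cv2.boundingRect(c))
im=cv2.imread('pics/w5.png').astype(int); m=((im[...,1]-im[...,2]>12)&(im[...,1]-im[...,0]>5)).astype('uint8'); c=max(cv2.findContours(m,0,2)[0],key=cv2.contourArea); print(cv2.boundingRect(c))
"
```

```text
clock: 8.2
eef_pos: [0.5523, -0.207, 0.1067]
tool_rot: [0.081, 0.997, -0.0, 0.0]
ft_force: [-12.6, 3.4, 20.8]
grip_width: 0.0442
grasp_force: 67.5
clock: 8.45
eef_pos: [0.5521, -0.207, 0.105]
tool_rot: [0.081, 0.997, -0.001, 0.002]
ft_force: [-19.9, 6.1, 42.3]
grip_width: 0.0444
grasp_force: 70.9
(204, 183, 101, 121)
(204, 180, 101, 123)
```

```bash
python3 -m creep '[-0.005,0.001,-0.004,0,0.03,-0.01,0.002,-0.006,0,0.03,-0.015,0.002,-0.009,0,0.03,-0.015,0.002,-0.009,0,0.03]'
python3 -c "
from h import *
p,K,E,o=wcam(); cv2.imwrite('pics/w7.png',p[...,::-1])
"
```

```text
clock: 8.83
eef_pos: [0.5417, -0.2061, 0.0941]
tool_rot: [0.081, 0.997, -0.001, 0.006]
ft_force: [-6.4, 2.1, 24.1]
grip_width: 0.0444
grasp_force: 76.0
```

View pics/w7.png

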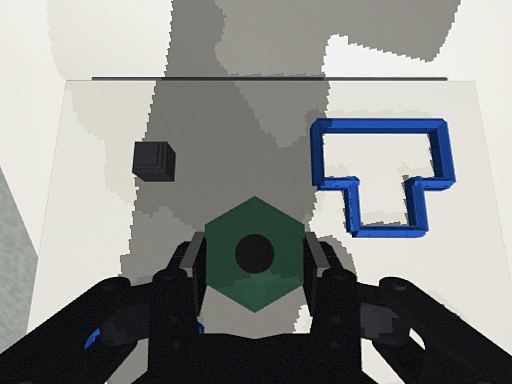

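```bash
python3 -m creep '[-0.003,0.0005,-0.004,0,0.03,-0.006,0.001,-0.008,0,0.03,-0.009,0.0015,-0.012,0,0.03,-0.009,0.0015,-0.012,0,0.03,-0.009,0.0015,-0.012,0,0.03]'
python3 -c "
from h import *
p,K,E,o=wcam(); cv2.imwrite('pics/w8.png',p[...,::-1])
s,Ks,Es=cam('side'); q=proj(Ks,Es,o['eef_pos']).astype(int); a=s[q[1]-60:q[1]+50,q[0]-70:q[0]+70,::-1]
cv2.imwrite('pics/mix.png',np.hstack([cv2.resize(p[...,::-1],(460,345)),cv2.resize(a,(340,345),interpolation=2)]))
"
```

```text
clock: 9.3
eef_pos: [0.5379, -0.2054, 0.088]
tool_rot: [0.081, 0.997, -0.002, 0.012]
ft_force: [-5.9, 5.5, 46.4]
grip_width: 0.044
grasp_force: 82.0
```

View pics/mix.png

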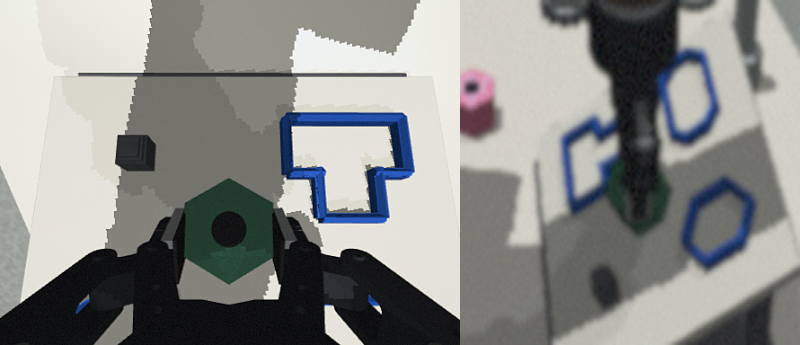

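```bash
cat >> deck.py <<'E'
T0=np.array([.5574,-.1979,.0743]); RD=Rd(-.1662)
NEST=dict(b=(.0564,.0656),v=(-.0521,.0658),p=(.0566,-.0700))
def todeck(K,E,uv,h):
    o,d=ray(K,E,uv); n=RD[:,2]; P=o+d*((T0+n*h-o)@n)/(d@n); return RD.T@(P-T0)
def dk(P): return RD.T@(np.array(P)-T0)
E
python3 - <<'E'
from deck import *
np.set_printoptions(precision=4,suppress=True)
im=cv2.imread('pics/w8.png'); o=bot.get_obs(); c=bot.camera('wrist')
T=np.eye(4); T[:3,:3]=Rn.from_quat(o['tool_rot']).as_matrix(); T[:3,3]=o['eef_pos']; E=np.linalg.inv(T@np.array(c['T_tool_cam'])); K=np.array(c['camera_matrix'])
g=cv2.cvtColor(im,6); sub=(g[215:295,215:295]<22).astype('uint8')
N,_,st,ce=cv2.connectedComponentsWithStats(sub); i=min(range(1,N),key=lambda i:np.hypot(*(ce[i]-[40,41]))+1e3*(st[i][4]<100)); uv=ce[i]+[215,215]; print('hole',uv,st[i])
print('part deck',todeck(K,E,uv,.034),'tcp deck',dk(o['eef_pos']))
print('valve blue'); I=im.astype(int); m=((I[...,0]-I[...,2]>35)&(I[...,0]-I[...,1]>25)).astype('uint8'); N,_,st,ce=cv2.connectedComponentsWithStats(m)
for k in range(1,N):
  if st[k][4]>500: print(st[k],ce[k],todeck(K,E,ce[k],.009)-[.0026,0,0])
sp=(g[140:195,120:185]<60).astype('uint8'); 
print('net gear',[ (d['score'],todeck(K,E,np.array(d['centre'])*[512,384],0)) for d in bot.place_of('wrist','nest_gear')[:2]])
print('net valve',[ (d['score'],todeck(K,E,np.array(d['centre'])*[512,384],0)) for d in bot.place_of('wrist','nest_valve')[:2]])
# hex silhouette corners for tilt
m=((I[...,1]-I[...,2]>8)&(I[...,1]-I[...,0]>3)).astype('uint8'); cc=max(cv2.findContours(m,0,2)[0],key=cv2.contourArea); print(cv2.approxPolyDP(cc,5,True)[:,0].tolist())
r=.046/3**.5
for h in (.034,0): print(h,[proj(K,E,RD@(todeck(K,E,uv,.034)*[1,1,0]+[r*np.cos(k*np.pi/3),r*np.sin(k*np.pi/3),h])+T0).round(0).tolist() for k in range(6)])
E
```

```text
hole [254.1702 254.3819] [ 20  20  39  40 940]
part deck [-0.0044 -0.0103  0.034 ] tcp deck [-0.0087 -0.0106  0.0209]
valve blue
[ 311  125  151  124 7134] [389.8026 179.5786] [-0.0499  0.068   0.009 ]
net gear [(0.59, array([-0.0526, -0.0698, -0.    ]))]
net valve [(0.62, array([-0.0527,  0.0673,  0.    ]))]
[[254, 198], [206, 225], [205, 286], [255, 316], [304, 285], [302, 225]]
0.034 [[254.0, 315.0], [304.0, 284.0], [302.0, 226.0], [254.0, 199.0], [206.0, 226.0], [204.0, 284.0]]
0 [[254.0, 303.0], [295.0, 279.0], [294.0, 232.0], [254.0, 209.0], [215.0, 232.0], [214.0, 279.0]]
```

```bash
python3 -m creep '[0.001,0.002,0.026,0,0.03,-0.006,0.0035,0.0395,0,0.03,0.005,-0.014,0.0475,0,0.03,0.016,-0.03,0.0555,0,0.03,0.027,-0.046,0.0635,0,0.03,0.0385,-0.0623,0.0711,0,0.03,0.0385,-0.0623,0.0711,0,0.03,0.0385,-0.0623,0.0711,0,0.03]'
python3 - <<'E'
from deck import *
np.set_printoptions(precision=4,suppress=True)
p,K,E,o=wcam(); print('tcp deck',dk(o['eef_pos'])); cv2.imwrite('pics/w9.png',p[...,::-1])
print([ (d['score'],todeck(K,E,np.array(d['centre'])*[512,384],0)) for d in bot.place_of('wrist','nest_plug')[:2]])
I=p[...,::-1].astype(int); m=((I[...,1]-I[...,2]>8)&(I[...,1]-I[...,0]>3)).astype('uint8'); cc=max(cv2.findContours(m,0,2)[0],key=cv2.contourArea); print(cv2.approxPolyDP(cc,5,True)[:,0].tolist())
E
```

```text
clock: 10.22
eef_pos: [0.5678, -0.2671, 0.1452]
tool_rot: [0.082, 0.997, 0.0, -0.0]
ft_force: [0.6, 0.6, -3.2]
grip_width: 0.0442
grasp_force: 76.0
tcp deck [ 0.0543 -0.0665  0.0506]
[]
[[254, 198], [206, 225], [205, 286], [254, 316], [304, 284], [303, 225]]
```

```bash
python3 -m creep '[0.004,-0.002,-0.007,0,0.03,0.0106,-0.0033,-0.0191,0,0.03,0.0106,-0.0033,-0.0191,0,0.03]'
python3 -m creep '[0.002,-0.0003,-0.0035,0,0.03,0.004,-0.0006,-0.007,0,0.03,0.004,-0.0006,-0.007,0,0.03]'
python3 -c "
from deck import *
o=bot.get_obs(); print(dk(o['eef_pos']),RD.T@np.array(o['ft_force']))"
```

```text
clock: 10.57
eef_pos: [0.5783, -0.2697, 0.1229]
tool_rot: [0.082, 0.997, 0.001, -0.002]
ft_force: [2.3, -1.2, -3.7]
grip_width: 0.0442
grasp_force: 76.0
clock: 10.82
eef_pos: [0.5814, -0.2706, 0.12]
tool_rot: [0.082, 0.997, 0.0, -0.001]
ft_force: [-4.5, 1.5, 2.4]
grip_width: 0.0444
grasp_force: 76.6
[ 0.05376482 -0.06768083  0.02171788] [-2.792785    0.69820993  4.43260365]
```

```bash
python3 -m creep '[0.002,0,-0.004,0,0.03,0.002,0,-0.004,0,0.03,0.002,0,-0.004,0,0.065,0.002,0,-0.004,0,0.065,0.002,0,-0.002,0,0.065,0.002,0,-0.002,0,0.065]' | head -5
python3 -m creep '[0,0,0.04,0,0.065,-0.04,0,0.08,0,0.065,-0.06,0.02,0.1,0,0.085,-0.06,0.02,0.1,0,0.085]'
python3 - <<'E'
from deck import *
np.set_printoptions(precision=4,suppress=True)
p,K,E,o=wcam(); cv2.imwrite('pics/w10.png',p[...,::-1]); np.savez('w10.npz',K=K,E=E)
I=p[...,::-1].astype(int); m=((I[...,1]-I[...,2]>10)&(I[...,1]-I[...,0]>4)).astype('uint8'); m=cv2.morphologyEx(m,2,np.ones((3,3),'uint8'));cc=max(cv2.findContours(m,0,2)[0],key=cv2.contourArea); print(cv2.approxPolyDP(cc,4,True)[:,0].tolist(),cv2.contourArea(cc))
M=cv2.moments(cc); print(todeck(K,E,(M['m10']/M['m00'],M['m01']/M['m00']),.034))
m=((I[...,0]-I[...,2]>35)&(I[...,0]-I[...,1]>25)).astype('uint8'); N,_,st,ce=cv2.connectedComponentsWithStats(m)
for k in range(1,N):
  if st[k][4]>200: print(st[k],ce[k],todeck(K,E,ce[k],.009))
r=.046/3**.5
for c0 in [(.0566,-.07),(.0588,-.068)]:print([proj(K,E,RD@[c0[0]+r*np.cos(k*np.pi/3),c0[1]+r*np.sin(k*np.pi/3),.034]+T0).round(0).tolist() for k in range(6)])
E
```

```text
clock: 11.32
eef_pos: [0.5852, -0.2713, 0.1176]
tool_rot: [0.082, 0.997, -0.0, 0.0]
ft_force: [-0.3, -0.1, -0.5]
grip_width: 0.0648
clock: 11.65
eef_pos: [0.5239, -0.2508, 0.2229]
tool_rot: [0.083, 0.997, -0.001, 0.003]
ft_force: [-0.1, -0.6, -0.2]
grip_width: 0.0851
grasp_force: 0.0
[[242, 226], [217, 240], [216, 272], [244, 288], [269, 272], [269, 241]] 2508.0
[ 0.0567 -0.0675  0.034 ]
[ 334  121   85   70 2229] [377.5509 150.6922] [-0.0487  0.0666  0.009 ]
[ 210  221   67   77 1083] [243.5651 263.662 ] [ 0.0624 -0.0676  0.009 ]
[ 336  230  104   58 1391] [396.7613 251.7822] [0.0514 0.0754 0.009 ]
[[239.0, 289.0], [267.0, 273.0], [267.0, 241.0], [240.0, 226.0], [213.0, 241.0], [212.0, 273.0]]
[[242.0, 292.0], [269.0, 276.0], [269.0, 244.0], [242.0, 228.0], [216.0, 244.0], [215.0, 276.0]]
```

```bash
python3 -m creep '[0.005,0.04,0.01,0,0.085,0.01,0.08,0.01,0,0.085,0.015,0.12,0.01,0,0.085,0.02,0.16,0.01,0,0.085,0.025,0.2,0.01,0,0.085,0.03,0.24,0,0,0.085,0.035,0.28,-0.02,0,0.085,0.04,0.32,-0.04,-0.06,0.085,0.045,0.36,-0.06,-0.12,0.085,0.045,0.394,-0.09,-0.1815,0.085]' | head -2
python3 -m creep '[0,0,0,0,0.085,0,0,0,0,0.085]' | head -2
cat > look.py <<'E'
from deck import *
import sys
np.set_printoptions(precision=4,suppress=True)
def look(name,fn):
    p,K,E,o=wcam(); cv2.imwrite(f'pics/{fn}.png',p[...,::-1]); np.savez(fn+'.npz',K=K,E=E)
    R=Rn.from_quat(o['tool_rot']).as_matrix(); print('tcp',o['eef_pos'],'yaw',np.degrees(np.arctan2(R[1,1],R[0,1])))
    for d in bot.place_of('wrist',name)[:2]:
        uv=np.array(d['centre'])*[512,384]; print(name,d['score'],uv,atz(K,E,uv,0))
    return p[...,::-1],K,E,o
def darks(im,K,E,z,box,th,amin=60):
    x0,y0,x1,y1=box; g=cv2.cvtColor(im,6)[y0:y1,x0:x1]; N,_,st,ce=cv2.connectedComponentsWithStats((g<th).astype('uint8')); 
    for k in range(1,N):
        if st[k][4]>amin: uv=ce[k]+[x0,y0]; print('dark',st[k],uv,atz(K,E,uv,z))
E
python3 - <<'E'
from look import *
im,K,E,o=look('drive_gear','w11')
c=np.array(proj(K,E,[.5687,.1427,.036])).astype(int); print(c)
darks(im,K,E,.036,(c[0]-60,c[1]-60,c[0]+60,c[1]+60),50)
h=.0105
cr=im[c[1]-75:c[1]+75,c[0]-100:c[0]+100]; cv2.imwrite('pics/c11.png',cv2.resize(cr,None,fx=3,fy=3))
E
```

```text
clock: 12.53
eef_pos: [0.5711, 0.1354, 0.1346]
clock: 12.7
eef_pos: [0.5677, 0.1344, 0.1317]
tcp [0.5677 0.1344 0.1317] yaw 70.41618776655805
drive_gear 0.8 [264.192  178.4832] [0.5674 0.1438 0.    ]
[264 190]
```

```bash
python3 - <<'E'
from look import *
im=cv2.imread('pics/w11.png'); g=cv2.cvtColor(im,6); print(g[150:260:6,200:330:6])
E
```

```text
[[172 168 172 171 168 169 170 173  50 182  96  66 123  17  91 188 190 188
  190 189 187 192]
 [171 170 170 168 188 188 172 164  66 136 155 149 166 123  69 188 189 188
  188 187 187 188]
 [170 169 176 186 187 187  69  61  59  60  58  58  59  61  59  47 197 186
  187 186 189 188]
 [185 186 188 188 184 185  66 152 146 152 147 144 143 149 144 147  98 186
  188 187 186 187]
 [187 186 186 187 188 154 120 171 159 171 162 164 155 150 147 154 181 184
  188 187 186 189]
 [184 183 184 184 186  68 103 160 156 191 184 188 172  67 165 165  69 190
  187 187 185 189]
 [182 184 183 187 184 185 127 165 162 171 170 167 173  81 168 167 194 185
  184 184 184 186]
 [184 180 184 185 183 183  30 167 161  60  63  63  62  94 167 166 196 185
  184 189 184 188]
 [157 183 183 184 183 182  55 171 165  54  62  60  59 104 166 101 191 185
  185 186 183 182]
 [102 182 182 183 182 181 181 156 156 163 162 163 159 164 160 184 187 184
  184 182 185 183]
 [104  94 181 182 181 183 182 156 156 164 162 167 154 161 158 189 170 184
  183 182 185 184]
 [105 102 182 182 180 158  95 101 104 132 183 186 183 185 182 177 102  95
  184 187 184 181]
 [103 103 101 100 101 105 103 104 103 105 105 124 101 103 103 103 102 105
  186 102  94 182]
 [103 104 100 104 102 106 105 102 105 107 104 102 103  99 102 103 103 103
  104 100 102 184]
 [106 103 103 104 100 102 104 102 105 102 102 104 103 105 104 137 104  98
  102 107 103 181]
 [103 102 102 104 100 104 102 103 103 102 101 104 101 104 102 101 102 104
  102 104 122 182]
 [102 105 103 100 105 102 102 102 101 102 101 106 100 105 101 105 103 102
  103 103 124 180]
 [104 102 102 102 102  99 103 104 103 103 103 105 104 104  98 182 176 103
  102  99 179 180]
 [103 101 101 102 103 102 101 101 103 102 103 103 104  97 181 178 182 192
  191 180 182 179]]
```

```bash
python3 - <<'E'
from look import *
d=np.load('w11.npz'); print(atz(d['K'],d['E'],(266,189.7),.036), atz(d['K'],d['E'],(239,189.7),.036)-atz(d['K'],d['E'],(292,189.7),.036))
g=cv2.cvtColor(cv2.imread('pics/w11.png'),6)
print(g[171:174,232:300:2]); print(g[209:212,232:300:2])
for c in (248,286): print(g[160:220:2,c])
E
```

```text
[0.5681 0.1442 0.036 ] [-0.0144 -0.0406  0.    ]
[[168 169 149 159 149 148 144 148 144 146 151 147 145 144 152 166 174 155
  151 148 144 142 145 147 142 142 142 141 142 143 174 193 188 187]
 [176 173 102 155 118 164 144 145 152 145 149 155 151 166 166 165 170 161
  167 148 145 142 148 149 142 142 141 144 143 139 171 176 187 185]
 [172 165 123 155  81 168 149 166 157 146 157 167 173 165 162 167 170 162
  166 150 142 137 147 149 144 145 143 147 148 145 165 173 192 189]]
[[182 181 183 180 178 156 158 159 157 158 161 159 154 154 162 161 160 163
  159 158 158 160 165 164 161 157 162 159 156 186 186 180 186 187]
 [181 183 182 181 181 156 155 155 156 155 158 164 156 158 162 163 161 167
  162 157 154 159 167 161 156 154 158 159 156 189 174 131 170 174]
 [183 179 180 180 180 176 172 169 170 158 168 172 170 167 154 139 142 140
  169 165 163 167 170 159 163 157 164 163 164 187 106  94 145  91]]
[ 61  59 153 143 146 146 152 159 169 164 156 159 169 162 166 163 161 158
 159 165 164 160 156 160 158 156 184 149 104 106]
[ 62  58 128 148 147 143 144 169 156 153 163 164 163 170 164 162 169 160
 157 166 163 159 159 159 159 159 181 183 182 183]
```

```bash
python3 -m creep '[0,0.005,-0.03,0,0.085,0,0.0094,-0.06,0,0.085,0,0.0094,-0.085,0,0.085,0,0.0094,-0.085,0,0.085,0,0.0094,-0.085,0,0.085,0,0.0094,-0.085,0,0.085]'
```

```text
clock: 13.3
eef_pos: [0.5711, 0.1411, 0.0527]
tool_rot: [0.173, 0.985, 0.001, 0.001]
ft_force: [-0.3, -0.7, 1.5]
grip_width: 0.0852
grasp_force: 0.0
```

```bash
python3 -m creep '[-0.0036,0.0027,-0.016,0,0.085,-0.0036,0.0027,-0.031,0,0.085,-0.0036,0.0027,-0.031,0,0.085,-0.0036,0.0027,-0.031,0,0.085]'
```

```text
clock: 13.63
eef_pos: [0.5667, 0.1443, 0.0213]
tool_rot: [0.173, 0.985, 0.0, 0.001]
ft_force: [-0.9, 0.5, 0.8]
grip_width: 0.0853
grasp_force: 0.0
```

```bash
python3 -m creep '[0,0,0,0,0.03,0,0,0,0,0.03,0,0,0,0,0.03,0,0,0,0,0.03,0,0,0,0,0.03,0,0,0,0,0.03,0,0,0.04,0,0.03,0,-0.01,0.08,0,0.03,0,-0.03,0.115,0,0.03,0,-0.06,0.14,0,0.03]'
python3 -m creep '[0,-0.04,0.01,0.06,0.03,0,-0.08,0.02,0.12,0.03,0,-0.12,0.02,0.1815,0.03,0,-0.16,0.02,0.1815,0.03,0,-0.2,0.02,0.1815,0.03,-0.003,-0.24,0.01,0.1815,0.03,-0.006,-0.28,0,0.1815,0.03,-0.007,-0.291,-0.01,0.1815,0.03,-0.007,-0.291,-0.01,0.1815,0.03,-0.007,-0.291,-0.01,0.1815,0.03]'
python3 -c "
from look import *
im,K,E,o=look('drive_gear','w12')
print('deck',dk(o['eef_pos']))
g=cv2.cvtColor(im,6); print(g[190:310:8,200:312:6])"
```

```text
clock: 14.47
eef_pos: [0.5665, 0.0861, 0.1624]
tool_rot: [0.17, 0.985, 0.001, 0.001]
ft_force: [0.8, 0.2, -2.7]
grip_width: 0.0382
grasp_force: 62.3
clock: 15.3
eef_pos: [0.5572, -0.2066, 0.1478]
tool_rot: [0.083, 0.997, 0.001, -0.002]
ft_force: [0.2, 0.5, -3.5]
grip_width: 0.0382
grasp_force: 62.2
tcp [ 0.5572 -0.2066  0.1478] yaw 80.44652967872136
deck [ 0.0379 -0.0086  0.063 ]
[[127 117 114 116  33  55  42  63  65  49  49  64  85  34  31 135 132 229
  228]
 [133 116 119  92  48  46 113 108 108 108 110 105 113  45  48  68 226 230
  230]
 [133  34  30  66  66  65  65  58  64  63  62  61  64  59  61  63  33  53
  229]
 [138  52  56  66  62  66  72  66  66  66  68  65  66  67  65  68  64  50
  244]
 [133 143 105 108 105 110 110 107 106 105 109 104 106 109 107 105 103 204
  231]
 [ 27  59 104 104 104 105 103 104 105 104 104 104 100 105 103 105 102  98
   34]
 [ 64  66 106 102 102 104 105 102 100 101 106 100 104 104 104 103 106  66
   65]
 [ 64  57  52 106 102 102  68  90  93  93  92  93  89 108 104 104  98  31
   63]
 [ 62  15  22 102 104 107  63  65  68  63  66  63  66 107 105 103  47  13
   66]
 [ 64  20  14 105 103 108  67  61  69  65  66  64  68 106  99 100  30  10
   56]
 [ 52  10   5 101 100 100  67  61  66  66  67  65  66 106 127 101   2  27
   34]
 [ 12   3   8 106 106 130  67  66  66  64  64  64  64 126 122 127   4   9
   25]
 [  6   3  23 118 120 119 121 115 123 122 120 117 123 125 121 123  61   3
   23]
 [ 12   9 141 120 119 120 124 116 123 120 124 120 125 125 120 122  45  21
   15]
 [ 13  17 141 132 132 133 128 131 135 132 131 132 133 129 231 231 230  12
   16]]
```

```bash
python3 -m creep '[0,0,-0.025,0,0.03,0,0,-0.037,0,0.03,0,0,-0.042,0,0.03,-0.005,0.001,-0.047,0,0.03,-0.01,0.002,-0.051,0,0.03,-0.013,0.002,-0.055,0,0.03,-0.013,0.002,-0.055,0,0.03]'
python3 -m creep '[-0.003,0.0005,-0.004,0,0.03,-0.006,0.001,-0.008,0,0.03,-0.009,0.0015,-0.012,0,0.03,-0.009,0.0015,-0.012,0,0.03,-0.009,0.0015,-0.012,0,0.03]'
python3 -c "
from look import *
im,K,E,o=look('drive_gear','w13')
print('deck',dk(o['eef_pos']))
g=cv2.cvtColor(im,6); print(g[190:310:6,200:312:6])"
```

```text
clock: 15.98
eef_pos: [0.5488, -0.2036, 0.1002]
tool_rot: [0.081, 0.997, -0.001, 0.005]
ft_force: [-4.7, 0.2, 13.9]
grip_width: 0.0385
grasp_force: 72.5
clock: 16.4
eef_pos: [0.5458, -0.2032, 0.095]
tool_rot: [0.081, 0.997, -0.002, 0.012]
ft_force: [-2.8, 3.2, 37.6]
grip_width: 0.0384
grasp_force: 76.4
tcp [ 0.5458 -0.2032  0.095 ] yaw 80.75479490153786
deck [ 0.0012 -0.0071  0.0232]
[[117 115 116 115 115 116 119 115 117 118 117 117 115 116 115 115 114 119
  116]
 [112 116 117 116 113 118 117 115 116 116 114 116 116 116 117 117 115 113
  116]
 [115 114 113 115 116 116 114 116 118 117 119 116 115 116 118 117 116 115
  114]
 [117 119 115 116 113 114 115 118 111  45  72 115 118 112 116 115 118 116
  116]
 [118 116 118 117  44  48 119 109 103  56  65 102 115  51  47 115 115 129
  109]
 [114 116 100  99 101 110 103  99 104 100 104  98 101 103 106 101  99 133
  241]
 [117 115  99 101  97 106 102  99 103 101 104  99 103 102 103  99 101 134
  229]
 [123  64 103 100 103 106 104 103 105 104 107 102 100 100 103  99 104  64
  149]
 [ 61  62  30 104 101 103 105 103 105 104 108 103 104 105 106 105
[... 207 characters left out ...]
 116 115 113 116 114 116 109 104 106 102  19
   64]
 [ 61  15  61 103 103 106  88 115 114 119 117 114 112 111 107 104 100   8
   46]
 [ 57  12  78 107 110 112  99 116 118 116 117 117 114 105 106 107 105  19
   27]
 [ 77  10  78 105 106 106  98 114 116 120 115 112 117  99 104 106 101  16
   47]
 [ 19   5  94 109 112 107  99 115 116 116 116 116 117 107 120 119 110  22
   27]
 [ 18   4 118 111 111 114  70  70  69  67  71  67  71 112 122 123 114  16
   20]
 [ 16  12 133 121 118 120 123 119 124 120 125 120 123 125 122 118 125   8
   18]
 [ 20   8 126 121 121 119 123 120 126 122 124 120 125 125 120 121 125  17
   22]
 [ 10  14 124 122 123 123 124 121 125 122 123 123 124 122 118 124 124  11
    7]]
```

```bash
python3 - <<'E'
from look import *
d=np.load('w13.npz');K,E=d['K'],d['E']; g=cv2.cvtColor(cv2.imread('pics/w13.png'),6)
print('cols',[(c,int(g[255:280,c].mean())) for c in range(204,312,2)])
print('rows',[(r,int(g[r,245:270].mean())) for r in range(204,336,2)])
for c in [(-.001,-.0072),(.004,-.0072)]:
  for s,h in ((.02,.036),(.0105,.036),(.0105,0)): print(c,s,h,[proj(K,E,RD@[c[0]+a*s,c[1]+b*s,h]+T0).round(0).tolist() for a,b in((-1,-1),(-1,1),(1,1),(1,-1))])
E
```

```text
cols [(204, 16), (206, 13), (208, 13), (210, 8), (212, 73), (214, 107), (216, 105), (218, 105), (220, 106), (222, 106), (224, 106), (226, 106), (228, 106), (230, 108), (232, 56), (234, 59), (236, 94), (238, 116), (240, 115), (242, 116), (244, 116), (246, 116), (248, 115), (250, 116), (252, 116), (254, 116), (256, 116), (258, 116), (260, 116), (262, 115), (264, 115), (266, 115), (268, 116), (270, 116), (272, 114), (274, 65), (276, 66), (278, 106), (280, 106), (282, 107), (284, 107), (286, 107), (288, 107), (290, 107), (292, 106), (294, 106), (296, 103), (298, 8), (300, 14), (302, 14), (304, 16), (306, 25), (308, 41), (310, 72)]
rows [(204, 87), (206, 83), (208, 83), (210, 82), (212, 83), (214, 86), (216, 94), (218, 102), (220, 101), (222, 101), (224, 101), (226, 101), (228, 102), (230, 102), (232, 102), (234, 103), (236, 103), (238, 104), (240, 77), (242, 80), (244, 119), (246, 116), (248, 115), (250, 115), (252, 116), (254, 116), (256, 115), (258, 116), (260, 115), (262, 115), (264, 116), (266, 115), (268, 116), (270, 116), (272, 116), (274, 115), (276, 116), (278, 115), (280, 115), 
[... 175 characters left out ...]
, (312, 124), (314, 87), (316, 92), (318, 93), (320, 94), (322, 93), (324, 93), (326, 135), (328, 130), (330, 131), (332, 131), (334, 131)]
(-0.001, -0.0072) 0.02 0.036 [[213.0, 199.0], [295.0, 199.0], [297.0, 284.0], [210.0, 284.0]]
(-0.001, -0.0072) 0.0105 0.036 [[232.0, 218.0], [275.0, 218.0], [276.0, 263.0], [231.0, 263.0]]
(-0.001, -0.0072) 0.0105 0 [[236.0, 226.0], [271.0, 226.0], [272.0, 262.0], [236.0, 262.0]]
(0.004, -0.0072) 0.02 0.036 [[212.0, 209.0], [295.0, 209.0], [297.0, 296.0], [209.0, 295.0]]
(0.004, -0.0072) 0.0105 0.036 [[232.0, 229.0], [275.0, 229.0], [276.0, 274.0], [231.0, 274.0]]
(0.004, -0.0072) 0.0105 0 [[236.0, 234.0], [271.0, 234.0], [272.0, 271.0], [235.0, 271.0]]
```

```bash
python3 - <<'E'
from look import *
from scipy.optimize import minimize
from math import *
for n in ['w13','w12','w10','w2']:
    d=np.load(n+'.npz');K,E=d['K'],d['E']; im=cv2.imread(f'pics/{n}.png'); g=cv2.cvtColor(im,6)
    I=im.astype(int); m=((I[...,0]-I[...,2]>35)&(I[...,0]-I[...,1]>25)).astype('uint8'); N,_,st,ce=cv2.connectedComponentsWithStats(m)
    vs=[todeck(K,E,ce[k],.009)-[.0026,0,0] for k in range(1,N) if st[k][4]>500]; v=min(vs,key=lambda v:np.hypot(v[0]+.05,v[1]-.067))
    c=proj(K,E,RD@[-.0515,-.069,.012]+T0).astype(int); w=45 if n!='w2' else 25
    x0,y0=max(c[0]-w,0),max(c[1]-w,0); s=(g[y0:c[1]+w,x0:c[0]+w]<75).astype('uint8')
    N,lab,st,ce=cv2.connectedComponentsWithStats(s); k=max(range(1,N),key=lambda k:st[k][4]); b=st[k]
    M=cv2.resize((lab==k).astype('uint8'),None,fx=4,fy=4,interpolation=0)
    def sil(q):
        o=np.zeros_like(M)
        for hw,z0,z1 in ((.009,0,.02),(.0065,.02,.026)):
            pts=[proj(K,E,RD@[q[0]+a*hw,q[1]+e*hw,z]+T0) for a in(-1,1) for e in(-1,1) for z in(z0,z1)]
            cv2.fillConvexPoly(o,cv2.convexHull(np.int32((np.array(pts)-[x0,y0]+.5)*4)),1)
        return o
    s0=[-.0515,-.069]
    r=minimize(lambda q:float((sil(q)!=M).sum()),s0,method='Nelder-Mead',options=dict(initial_simplex=[s0,[-.047,-.069],[-.0515,-.064]]))
    print(n,b+[x0,y0,0,0,0],'valve',v[:2],'spindle',r.x,r.fun/M.sum(),'rel',r.x-v[:2])
E
```

```text
w13 [ 126  134   44   41 1615] valve [-0.0505  0.0677] spindle [-0.052  -0.0697] 0.025735294117647058 rel [-0.0015 -0.1374]
w12 [157 112  32  34 988] valve [-0.0505  0.067 ] spindle [-0.0525 -0.0693] 0.03125 rel [-0.002  -0.1363]
w10 [234 135  19  24 448] valve [-0.0513  0.0666] spindle [-0.0523 -0.0688] 0.021902901785714284 rel [-0.0009 -0.1354]
w2 [197 105  16  20 290] valve [-0.0517  0.0664] spindle [-0.0527 -0.0691] 0.0625 rel [-0.0009 -0.1354]
```

```bash
python3 -m creep '[0,0.002,0.03,0,0.03,-0.0116,0.0037,0.0532,0,0.03,-0.0325,-0.014,0.043,0,0.03,-0.0535,-0.0317,0.0327,0,0.03,-0.0744,-0.0494,0.0225,0,0.03,-0.0744,-0.0494,0.0225,0,0.03,-0.0744,-0.0494,0.0225,0,0.03,-0.0744,-0.0494,0.0225,0,0.03]'
python3 -c "
from look import *
im,K,E,o=look('drive_gear','w14')
print('deck',dk(o['eef_pos']),'want',.0012-.0613,-.0071-.0628,.0232+.045)
g=cv2.cvtColor(im,6)
print('cols',[(c,int(g[255:275,c].mean())) for c in range(228,284,2)])
print('rows',[(r,int(g[r,245:265].mean())) for r in range(230,320,2)])"
```

```text
clock: 17.17
eef_pos: [0.4636, -0.2515, 0.1061]
tool_rot: [0.081, 0.997, -0.0, 0.001]
ft_force: [0.4, 0.2, -1.8]
grip_width: 0.0386
grasp_force: 71.6
tcp [ 0.4636 -0.2515  0.1061] yaw 80.65796960929482
deck [-0.0565 -0.0684  0.0694] want -0.0601 -0.06989999999999999 0.0682
cols [(228, 93), (230, 96), (232, 48), (234, 51), (236, 91), (238, 118), (240, 72), (242, 46), (244, 46), (246, 47), (248, 47), (250, 47), (252, 47), (254, 48), (256, 46), (258, 49), (260, 47), (262, 47), (264, 47), (266, 41), (268, 113), (270, 117), (272, 114), (274, 55), (276, 57), (278, 95), (280, 93), (282, 93)]
rows [(230, 90), (232, 90), (234, 90), (236, 92), (238, 92), (240, 66), (242, 71), (244, 107), (246, 32), (248, 38), (250, 39), (252, 41), (254, 41), (256, 39), (258, 39), (260, 41), (262, 43), (264, 44), (266, 42), (268, 42), (270, 47), (272, 40), (274, 126), (276, 116), (278, 117), (280, 116), (282, 49), (284, 53), (286, 60), (288, 111), (290, 109), (292, 109), (294, 109), (296, 109), (298, 110), (300, 110), (302, 110), (304, 110), (306, 110), (308, 110), (310, 99), (312, 74), (314, 73), (316, 73), (318, 74)]
```

```bash
python3 - <<'E'
from look import *
d=np.load('w14.npz');K,E=d['K'],d['E']
print('gear',todeck(K,E,(254.3,263.2),.036+.0462))
for c in [(-.052,-.0697),(-.055,-.0697)]:
  P=np.array([proj(K,E,RD@[c[0]+a*s,c[1]+b*s,h]+T0) for s,h in((.009,0),(.009,.02),(.0065,.026)) for a,b in((-1,-1),(-1,1),(1,1),(1,-1))]); print(c,P.min(0),P.max(0)); print(P[4:8].round(1).tolist())
E
```

```text
gear [-0.0479 -0.068   0.0822]
(-0.052, -0.0697) [238.1088 243.4967] [265.3474 271.1589]
[[238.5, 243.5], [265.2, 243.6], [265.3, 271.2], [238.1, 271.1]]
(-0.055, -0.0697) [238.1766 239.008 ] [265.3207 266.4806]
[[238.6, 239.0], [265.2, 239.1], [265.3, 266.5], [238.2, 266.4]]
```

```bash
python3 -m creep '[-0.0031,-0.0007,-0.0017,0,0.03,-0.0031,-0.0007,-0.0017,0,0.03,0.003,-0.002,-0.0125,0,0.03,0.0097,-0.0029,-0.0242,0,0.03,0.0097,-0.0029,-0.0242,0,0.03,0.0097,-0.0029,-0.0242,0,0.03]'
python3 -c "
from look import *
im,K,E,o=look('drive_gear','w15')
print('deck',dk(o['eef_pos']),'want',.0012-.0613,-.0071-.0628,.0232+.02)
g=cv2.cvtColor(im,6)
print('cols',[(c,int(g[255:275,c].mean())) for c in range(228,284,2)])
print('rows',[(r,int(g[r,245:265].mean())) for r in range(230,320,2)])"
```

```text
clock: 17.77
eef_pos: [0.4739, -0.2555, 0.0802]
tool_rot: [0.082, 0.997, 0.0, 0.001]
ft_force: [4.8, -0.2, -3.0]
grip_width: 0.0386
grasp_force: 72.8
tcp [ 0.4739 -0.2555  0.0802] yaw 80.59472679228028
drive_gear 0.72 [469.504  265.1904] [ 0.5598 -0.091   0.    ]
deck [-0.0601 -0.0707  0.0415] want -0.0601 -0.06989999999999999 0.0432
cols [(228, 96), (230, 96), (232, 52), (234, 56), (236, 60), (238, 110), (240, 109), (242, 59), (244, 43), (246, 44), (248, 43), (250, 43), (252, 44), (254, 43), (256, 43), (258, 43), (260, 43), (262, 43), (264, 44), (266, 43), (268, 44), (270, 43), (272, 39), (274, 62), (276, 60), (278, 101), (280, 97), (282, 97)]
rows [(230, 93), (232, 93), (234, 94), (236, 94), (238, 95), (240, 70), (242, 72), (244, 109), (246, 106), (248, 105), (250, 39), (252, 41), (254, 42), (256, 42), (258, 44), (260, 43), (262, 42), (264, 42), (266, 43), (268, 44), (270, 44), (272, 45), (274, 45), (276, 45), (278, 44), (280, 44), (282, 58), (284, 56), (286, 66), (288, 112), (290, 112), (292, 112), (294, 113), (296, 113), (298, 113), (300, 113), (302, 114), (304, 114), (306, 114), (308, 115), (310, 112), (312, 82), (314, 79), (316, 75), (318, 75)]
```

```bash
python3 -m creep '[0.0009,0.0011,0.0004,0,0.03,0.0009,0.0011,0.0004,0,0.03,0.0058,0.0003,-0.0083,0,0.03,0.0108,-0.0006,-0.0169,0,0.03,0.0108,-0.0006,-0.0169,0,0.03]'
python3 -c "
from look import *
im,K,E,o=look('drive_gear','w16')
print('deck',dk(o['eef_pos']),RD.T@np.array(o['ft_force']),'want',.0012-.0613,-.0071-.0628,.0232)
g=cv2.cvtColor(im,6)
print('cols',[(c,int(g[255:275,c].mean())) for c in range(228,284,2)])
print('rows',[(r,int(g[r,245:265].mean())) for r in range(230,300,2)])"
```

```text
clock: 18.28
eef_pos: [0.4813, -0.2555, 0.065]
tool_rot: [0.083, 0.997, 0.0, -0.001]
ft_force: [0.6, -0.3, -4.8]
grip_width: 0.0382
grasp_force: 126.8
tcp [ 0.4813 -0.2555  0.065 ] yaw 80.53230952635872
drive_gear 0.78 [256.     268.9152] [ 0.5326 -0.2625  0.    ]
deck [-0.0614 -0.0694  0.0247] [-1.8723 -0.2434 -4.5083] want -0.0601 -0.06989999999999999 0.0232
cols [(228, 90), (230, 86), (232, 57), (234, 55), (236, 101), (238, 86), (240, 45), (242, 45), (244, 45), (246, 45), (248, 46), (250, 45), (252, 45), (254, 45), (256, 45), (258, 45), (260, 46), (262, 46), (264, 44), (266, 44), (268, 45), (270, 44), (272, 41), (274, 70), (276, 65), (278, 76), (280, 89), (282, 89)]
rows [(230, 89), (232, 90), (234, 86), (236, 80), (238, 80), (240, 80), (242, 81), (244, 80), (246, 80), (248, 80), (250, 54), (252, 43), (254, 43), (256, 43), (258, 46), (260, 46), (262, 45), (264, 45), (266, 42), (268, 45), (270, 46), (272, 46), (274, 47), (276, 46), (278, 48), (280, 46), (282, 75), (284, 92), (286, 90), (288, 90), (290, 93), (292, 95), (294, 94), (296, 93), (298, 94)]
```

```bash
python3 -m creep '[0.001,0,-0.0015,0,0.05,0.001,0,-0.0015,0,0.06,0.001,0,-0.0015,0,0.06,0.001,0,-0.0015,0,0.06,0.001,0,0.03,0,0.06,0.001,0,0.07,0,0.06,0.001,0,0.11,0,0.06,0.001,0,0.12,0,0.085,0.001,0,0.12,0,0.085]'
python3 - <<'E'
from look import *
im,K,E,o=look('drive_gear','w17'); print('deck',dk(o['eef_pos']))
g=cv2.cvtColor(im,6)
def pr(c,s,h): return np.array([proj(K,E,RD@[c[0]+a*s,c[1]+b*s,h]+T0) for a,b in((-1,-1),(-1,1),(1,1),(1,-1))]).round(0).tolist()
c=(-.0515,-.0695); print(pr(c,.02,.036),pr(c,.0105,.036),pr(c,.009,.02))
q=proj(K,E,RD@[c[0],c[1],.036]+T0).astype(int); print(q)
cv2.imwrite('pics/c17.png',cv2.resize(im[q[1]-60:q[1]+60,q[0]-70:q[0]+70],None,fx=4,fy=4,interpolation=2))
print('cols',[(c,int(g[q[1]-3:q[1]+4,c].mean())) for c in range(q[0]-40,q[0]+42,2)])
print('rows',[(r,int(g[r,q[0]-3:q[0]+4].mean())) for r in range(q[1]-44,q[1]+44,2)])
E
```

```text
clock: 19.13
eef_pos: [0.4866, -0.2573, 0.1888]
tool_rot: [0.082, 0.997, -0.002, 0.004]
ft_force: [0.1, 0.4, -0.4]
grip_width: 0.0815
grasp_force: 0.0
tcp [ 0.4866 -0.2573  0.1888] yaw 80.55830257871351
drive_gear 0.66 [254.72   195.3024] [ 0.5192 -0.2628  0.    ]
deck [ 0.0053 -0.0703  0.1292]
[[232.0, 162.0], [278.0, 162.0], [279.0, 207.0], [232.0, 207.0]] [[243.0, 172.0], [268.0, 172.0], [268.0, 196.0], [243.0, 196.0]] [[246.0, 179.0], [265.0, 179.0], [265.0, 198.0], [245.0, 198.0]]
[255 183]
cols [(215, 104), (217, 106), (219, 106), (221, 92), (223, 73), (225, 76), (227, 76), (229, 71), (231, 79), (233, 88), (235, 88), (237, 89), (239, 88), (241, 89), (243, 81), (245, 76), (247, 43), (249, 34), (251, 38), (253, 38), (255, 38), (257, 40), (259, 39), (261, 38), (263, 39), (265, 33), (267, 46), (269, 94), (271, 90), (273, 88), (275, 88), (277, 89), (279, 90), (281, 90), (283, 76), (285, 77), (287, 85), (289, 89), (291, 106), (293, 104), (295, 105)]
rows [(139, 94), (141, 91), (143, 90), (145, 90), (147, 91), (149, 90), (151, 91), (153, 91), (155, 87), (157, 36), (159, 66), (161, 89), (163, 89), (165, 88), (167, 89), (169, 88), (171, 72), (173, 73), (175, 70), (177, 63), (179, 30), (181, 41), (183, 41), (185, 34), (187, 35), (189, 36), (191, 36), (193, 39), (195, 94), (197, 89), (199, 89), (201, 89), (203, 90), (205, 82), (207, 71), (209, 74), (211, 89), (213, 89), (215, 75), (217, 38), (219, 44), (221, 42), (223, 54), (225, 109)]
```

```bash
python3 -m creep '[-0.01,0.003,0,0,0,-0.01,0.003,0,0,0,-0.01,0.003,-0.03,0,0,-0.01,0.003,-0.06,0,0,-0.01,0.003,-0.09,0,0,-0.01,0.003,-0.096,0,0,-0.01,0.003,-0.102,0,0,-0.01,0.003,-0.108,0,0,-0.01,0.003,-0.111,0,0,-0.01,0.003,-0.111,0,0]'
python3 -c "
from look import *
o=bot.get_obs(); print(dk(o['eef_pos']),RD.T@np.array(o['ft_force']))"
```

```text
clock: 20.07
eef_pos: [0.4736, -0.2528, 0.0765]
tool_rot: [0.082, 0.997, -0.0, 0.0]
ft_force: [-7.5, 4.1, 14.8]
grip_width: -0.0001
grasp_force: 7.5
[-0.0626 -0.068   0.0387] [ 0.4113  2.8463 16.8586]
```

```bash
python3 -m creep '[0,0,0.04,0,0,0,0.01,0.08,0,0.06,0,0.045,0.1,0,0.06,-0.005,0.085,0.1,0,0.06,-0.01,0.126,0.1,0,0.06,-0.015,0.167,0.1,0.1,0.06,-0.02,0.208,0.1,0.2,0.06,-0.025,0.249,0.1,0.3,0.06,-0.03,0.29,0.1,0.4,0.06,-0.035,0.331,0.1,0.5,0.06]' | head -2
python3 -m creep '[-0.003,0.04,-0.01,0.06,0.06,-0.006,0.08,-0.02,0.123,0.06,-0.009,0.12,-0.03,0.123,0.06,-0.012,0.16,-0.04,0.123,0.06,-0.012,0.191,-0.05,0.123,0.06,-0.012,0.191,-0.05,0.123,0.06,-0.012,0.191,-0.05,0.123,0.06,-0.012,0.191,-0.05,0.123,0.06]'|head -3
python3 - <<'E'
from look import *
im,K,E,o=look('valve_body','w18')
g=cv2.cvtColor(im,6); q=proj(K,E,[.4263,.2688,.038]).astype(int); print(q)
print('darks38');darks(im,K,E,.038,(q[0]-70,q[1]-70,q[0]+70,q[1]+70),35,20)
print('darks18');darks(im,K,E,.018,(q[0]-70,q[1]-70,q[0]+70,q[1]+70),35,20)
E
```

```text
clock: 20.9
eef_pos: [0.4395, 0.0801, 0.175]
clock: 21.57
eef_pos: [0.4273, 0.2692, 0.124]
tool_rot: [-0.227, 0.974, -0.0, 0.001]
tcp [0.4273 0.2692 0.124 ] yaw 116.27758858235977
valve_body 0.84 [256.     179.4048] [0.4234 0.2693 0.    ]
[253 194]
darks38
dark [ 32  36  78   3 229] [253.6638 161.0131] [0.4027 0.2569 0.038 ]
dark [38 52  9  8 57] [225.2982 179.3684] [0.4252 0.2436 0.038 ]
dark [96 52  8  8 53] [282.5849 179.3774] [0.4057 0.2833 0.038 ]
dark [ 62  62  19  18 267] [253.8052 194.2809] [0.4263 0.2687 0.038 ]
dark [  0 110  11  30 293] [188.1229 249.8976] [0.4935 0.2412 0.038 ]
dark [132 110   8  30 216] [318.7731 249.463 ] [0.4453 0.3379 0.038 ]
darks18
dark [ 32  36  78   3 229] [253.6638 161.0131] [0.4061 0.2586 0.018 ]
dark [38 52  9  8 57] [225.2982 179.3684] [0.4307 0.2441 0.018 ]
dark [96 52  8  8 53] [282.5849 179.3774] [0.4094 0.2872 0.018 ]
dark [ 62  62  19  18 267] [253.8052 194.2809] [0.4318 0.2713 0.018 ]
dark [  0 110  11  30 293] [188.1229 249.8976] [0.5049 0.2415 0.018 ]
dark [132 110   8  30 216] [318.7731 249.463 ] [0.4526 0.3466 0.018 ]
```

```bash
python3 -m creep '[-0.001,-0.0005,-0.035,0,0.06,-0.001,-0.0005,-0.07,0,0.06,-0.001,-0.0005,-0.08,0,0.06,-0.001,-0.0005,-0.08,0,0.06,-0.001,-0.0005,-0.08,0,0.06]' | head -2
```

```text
clock: 22.08
eef_pos: [0.4262, 0.2678, 0.0437]
```

```bash
python3 -m creep '[0,0.0009,-0.0197,0,0.06,0,0.0009,-0.0197,0,0.06,0,0.0009,-0.0197,0,0.015,0,0.0009,-0.0197,0,0.015,0,0.0009,-0.0197,0,0.015,0,0.0009,-0.0197,0,0.015,0,0.0009,-0.0197,0,0.015,0,0.0009,-0.0197,0,0.015]'
python3 -m creep '[0,0,0.04,0,0.015,0.005,-0.02,0.075,0,0.015,0.012,-0.055,0.1,-0.1,0.015,0.024,-0.09,0.12,-0.2,0.015,0.036,-0.127,0.13,-0.3,0.015,0.048,-0.165,0.136,-0.4,0.015,0.06,-0.203,0.136,-0.5,0.015,0.072,-0.241,0.136,-0.6,0.015,0.084,-0.279,0.136,-0.6247,0.015,0.096,-0.317,0.136,-0.6247,0.015]'
python3 -m creep '[0.012,-0.038,0,0,0.015,0.024,-0.076,0,0,0.015,0.036,-0.114,0,0,0.015,0.045,-0.155,0,0,0.015,0.045,-0.155,0,0,0.015,0.045,-0.155,0,0,0.015]'
python3 -c "
from look import *
o=bot.get_obs(); print(dk(o['eef_pos']))"
```

```text
clock: 22.75
eef_pos: [0.4271, 0.2701, 0.0254]
tool_rot: [-0.227, 0.974, 0.0, 0.002]
ft_force: [0.6, -0.5, 7.0]
grip_width: 0.0263
grasp_force: 60.3
clock: 23.58
eef_pos: [0.5216, -0.0494, 0.1596]
tool_rot: [0.084, 0.996, 0.0, -0.0]
ft_force: [1.0, -0.1, -3.5]
grip_width: 0.0264
grasp_force: 61.2
clock: 24.08
eef_pos: [0.5663, -0.2049, 0.1585]
tool_rot: [0.085, 0.996, 0.0, -0.001]
ft_force: [-1.2, 0.8, -3.8]
grip_width: 0.0262
grasp_force: 61.3
[ 0.0507 -0.0054  0.068 ]
```

```bash
python3 -m creep '[0,0,-0.025,0,0.015,0,0,-0.036,0,0.015,-0.002,0,-0.041,0,0.015,-0.006,0.001,-0.046,0,0.015,-0.01,0.002,-0.051,0,0.015,-0.012,0.002,-0.056,0,0.015,-0.012,0.002,-0.056,0,0.015]'
python3 -m creep '[-0.003,0.0005,-0.004,0,0.015,-0.005,0.001,-0.008,0,0.015,-0.007,0.001,-0.012,0,0.015,-0.007,0.001,-0.012,0,0.015]'
python3 - <<'E'
from look import *
im,K,E,o=look('valve_body','w19'); print('deck',dk(o['eef_pos']),RD.T@np.array(o['ft_force']))
q=(255,250)
for th,h in ((35,.038),(35,.018)):
    g=cv2.cvtColor(im,6)[150:330,180:330]; N,_,st,ce=cv2.connectedComponentsWithStats((g<th).astype('uint8'))
    for k in range(1,N):
        if 30<st[k][4]<1500: print(h,st[k],ce[k]+[180,150],todeck(K,E,ce[k]+[180,150],h))
E
```

```text
clock: 24.67
eef_pos: [0.5545, -0.2, 0.1063]
tool_rot: [0.083, 0.997, -0.001, 0.001]
ft_force: [-5.0, -0.6, 11.7]
grip_width: 0.0264
grasp_force: 70.7
clock: 25.0
eef_pos: [0.5539, -0.2001, 0.1048]
tool_rot: [0.082, 0.997, -0.002, 0.01]
ft_force: [-10.1, 3.4, 49.3]
grip_width: 0.0262
grasp_force: 75.4
tcp [ 0.5539 -0.2001  0.1048] yaw 80.58005885247397
valve_body 0.37 [152.7808 143.6928] [ 0.5046 -0.275   0.    ]
deck [ 0.0126 -0.0028  0.028 ] [15.4993  1.7046 47.9814]
0.038 [117   0  23  18  78] [305.2436 162.0897] [-0.0294  0.0236  0.038 ]
0.038 [125   0  23   8  47] [313.383  154.8936] [-0.0333  0.0279  0.038 ]
0.038 [ 4  8  9 13 63] [187.8571 164.1905] [-0.0282 -0.0365  0.038 ]
0.038 [ 58  91  33  34 891] [254.0774 257.7688] [ 0.0185 -0.0025  0.038 ]
0.018 [117   0  23  18  78] [305.2436 162.0897] [-0.0358  0.027   0.018 ]
0.018 [125   0  23   8  47] [313.383  154.8936] [-0.0402  0.0319  0.018 ]
0.018 [ 4  8  9 13 63] [187.8571 164.1905] [-0.0344 -0.0411  0.018 ]
0.018 [ 58  91  33  34 891] [254.0774 257.7688] [ 0.0185 -0.0026  0.018 ]
```

```bash
python3 - <<'E'
from look import *
d=np.load('w19.npz');K,E=d['K'],d['E']; im=cv2.imread('pics/w19.png');g=cv2.cvtColor(im,6)
c=todeck(K,E,(254.1,257.8),.038); P0=RD@c+T0
for t in (0,15,20,25,30,35):
    R=Rn.from_euler('ZY',[-.1662,-np.radians(t)]).as_matrix()
    f=lambda x,y,z:proj(K,E,P0+R@[x,y,z-.038]).round(0).astype(int).tolist()
    print(t,'boss rows',f(-.014,0,.038),f(.014,0,.038),'bar far',f(-.021,0,.018),f(-.021,.033,.018),f(-.021,.033,0),'stem end',f(.035,0.012,.018))
print('rows',[(r,int(g[r,238:243].mean())) for r in range(170,340,2)])
print('cols',[(r,int(g[205:208,r].mean())) for r in range(170,340,3)])
E
```

```text
0 boss rows [254, 231] [254, 283] bar far [254, 202] [318, 202] [312, 192] stem end [275, 294]
15 boss rows [254, 229] [254, 287] bar far [254, 210] [315, 210] [310, 207] stem end [276, 311]
20 boss rows [254, 228] [254, 287] bar far [254, 213] [315, 213] [309, 212] stem end [276, 317]
25 boss rows [254, 228] [254, 288] bar far [254, 216] [314, 216] [309, 217] stem end [277, 322]
30 boss rows [254, 228] [254, 288] bar far [254, 219] [314, 219] [308, 223] stem end [277, 327]
35 boss rows [254, 229] [254, 289] bar far [254, 223] [313, 223] [308, 229] stem end [278, 332]
rows [(170, 116), (172, 115), (174, 116), (176, 116), (178, 116), (180, 115), (182, 115), (184, 115), (186, 116), (188, 115), (190, 115), (192, 115), (194, 115), (196, 115), (198, 117), (200, 116), (202, 116), (204, 118), (206, 116), (208, 117), (210, 117), (212, 116), (214, 116), (216, 114), (218, 116), (220, 46), (222, 47), (224, 49), (226, 44), (228, 94), (230, 104), (232, 102), (234, 101), (236, 101), (238, 101), (240, 102), (242, 105), (244, 108), (246, 94), (248, 64), (250, 44), (252, 28), (254, 18), (256, 16), (2
[... 447 characters left out ...]
), (338, 17)]
cols [(170, 115), (173, 116), (176, 129), (179, 114), (182, 115), (185, 114), (188, 115), (191, 115), (194, 116), (197, 115), (200, 116), (203, 116), (206, 116), (209, 117), (212, 116), (215, 115), (218, 117), (221, 117), (224, 115), (227, 115), (230, 117), (233, 115), (236, 116), (239, 115), (242, 113), (245, 117), (248, 117), (251, 117), (254, 116), (257, 116), (260, 115), (263, 116), (266, 117), (269, 117), (272, 117), (275, 116), (278, 117), (281, 115), (284, 116), (287, 115), (290, 115), (293, 114), (296, 116), (299, 117), (302, 116), (305, 133), (308, 230), (311, 229), (314, 228), (317, 228), (320, 227), (323, 229), (326, 229), (329, 227), (332, 49), (335, 52), (338, 32)]
```

```bash
cat > fence.py <<'E'
from look import *
from scipy.optimize import minimize
TP=np.array([(-21,-33),(7,-33),(7,-14),(35,-14),(35,14),(7,14),(7,33),(-21,33)])/1000.
BP=np.array([(18*np.cos(a),sg*20+18*np.sin(a)) for sg,r in((1,np.linspace(0,np.pi,5)),(-1,np.linspace(np.pi,2*np.pi,5))) for a in r])/1000.
def offs(P,o):
    out=[]; n=len(P); ar=sum(P[i-1][0]*P[i][1]-P[i][0]*P[i-1][1] for i in range(n)); s=1 if ar>0 else -1
    for i in range(n):
        a,b,c=P[i-1],P[i],P[(i+1)%n]; d1=(b-a)/np.linalg.norm(b-a); d2=(c-b)/np.linalg.norm(c-b)
        n1=s*np.array([d1[1],-d1[0]]); n2=s*np.array([d2[1],-d2[0]]); out.append(b+o*(n1+n2)/(1+n1@n2))
    return np.array(out)
def fit(n,P,s0,ext=.06):
    d=np.load(n+'.npz');K,E=d['K'],d['E']; I=cv2.imread(f'pics/{n}.png').astype(int)
    m=((I[...,0]-I[...,2]>25)&(I[...,0]-I[...,1]>15)).astype('uint8')
    c=proj(K,E,RD@[*s0,.006]+T0); e=abs(proj(K,E,RD@[s0[0],s0[1]+ext,.006]+T0)[0]-c[0])
    x0,y0,x1,y1=[int(max(v,0)) for v in (c[0]-e,c[1]-e,c[0]+e,c[1]+e)]
    M=cv2.resize(m[y0:y1,x0:x1],None,fx=3,fy=3,interpolation=0)
    def sil(q):
        o=np.zeros_like(M); A,B=offs(P,.0015),offs(P,.0015+abs(q[2]))
        pj=lambda Q,z:[(proj(K,E,RD@[q[0]+a,q[1]+b,z]+T0)-[x0,y0]+.5)*3 for a,b in Q]
        a0,a1,b0,b1=pj(A,0),pj(A,.013),pj(B,0),pj(B,.013); k=len(P)
        for i in range(k):
            j=(i+1)%k
            cv2.fillConvexPoly(o,cv2.convexHull(np.int32([b1[i],b1[j],a1[j],a1[i]])),1); cv2.fillConvexPoly(o,np.int32([a0[i],a0[j],a1[j],a1[i]]),1); cv2.fillConvexPoly(o,np.int32([b0[i],b0[j],b1[j],b1[i]]),1)
        return o
    f=lambda q:float((sil(q)!=M).sum())/M.sum()
    s=[*s0,.0035]; r=minimize(f,s,method='Nelder-Mead',options=dict(initial_simplex=[s,[s[0]+.004,*s[1:]],[s[0],s[1]+.004,s[2]],[s[0],s[1],.005]]))
    print(n,'fit',r.x,r.fun); return r.x
E
python3 - <<'E'
from fence import *
for n in('w19','w13','w12','w10','w2'): fit(n,TP,(-.051,.067))
fit('w2',BP,(.0564,.0656))
E
```

```text
w19 fit [-0.0516  0.0655  0.0055] 0.12333742582361366
w13 fit [-0.0517  0.0655  0.0057] 0.13605214508828967
w12 fit [-0.0516  0.0656  0.0053] 0.14467674157596638
w10 fit [-0.0519  0.0657  0.0052] 0.14425279296966298
w2 fit [-0.0527  0.0648  0.005 ] 0.2001001001001001
w2 fit [0.0565 0.0645 0.0057] 0.40606060606060607
```

```bash
python3 -m creep '[0,0.003,0.027,0,0.015,-0.0107,0.0047,0.0446,0,0.015,-0.027,0.03,0.033,0,0.015,-0.043,0.056,0.021,0,0.015,-0.0594,0.0818,0.0095,0,0.015,-0.0594,0.0818,0.0095,0,0.015,-0.0594,0.0818,0.0095,0,0.015,-0.0594,0.0818,0.0095,0,0.015]'
python3 - <<'E'
from look import *
im,K,E,o=look('nest_valve','w20'); print('deck',dk(o['eef_pos']),'want',.0126-.0701,-.0028+.068,.028+.035)
g=cv2.cvtColor(im,6)[230:285,230:280]; N,_,st,ce=cv2.connectedComponentsWithStats((g<35).astype('uint8')); k=max(range(1,N),key=lambda k:st[k][4]); uv=ce[k]+[230,230]; L=dk(o['eef_pos'])[2]-.028; print(uv,L,todeck(K,E,uv,.038+L))
I=im.astype(int); m=((I[...,0]-I[...,2]>25)&(I[...,0]-I[...,1]>15)).astype('uint8'); print(cv2.connectedComponentsWithStats(m)[2][1:])
E
```

```text
clock: 25.77
eef_pos: [0.4884, -0.1166, 0.1011]
tool_rot: [0.082, 0.997, -0.0, 0.0]
ft_force: [0.6, -0.1, -2.9]
grip_width: 0.0263
grasp_force: 68.7
tcp [ 0.4884 -0.1166  0.1011] yaw 80.58162751064498
deck [-0.0572  0.0687  0.064 ] want -0.057499999999999996 0.06520000000000001 0.063
[254.1616 257.7396] 0.035957534725539 [-0.0511  0.069   0.074 ]
[[187 219   8  48 204]
 [215 303  12  26 180]]
```

```bash
python3 -m creep '[-0.0006,-0.0035,0,0,0.015,-0.0006,-0.0035,0,0,0.015,0.005,-0.0045,-0.01,0,0.015,0.0104,-0.0053,-0.0194,0,0.015,0.0104,-0.0053,-0.0194,0,0.015,0.0104,-0.0053,-0.0194,0,0.015]'
python3 - <<'E'
from look import *
im,K,E,o=look('nest_valve','w21'); print('deck',dk(o['eef_pos']),'want',.0126-.0701,-.0028+.068,.028)
print(RD.T@np.array(o['ft_force']))
g=cv2.cvtColor(im,6)[230:285,230:280]; N,_,st,ce=cv2.connectedComponentsWithStats((g<35).astype('uint8')); k=max(range(1,N),key=lambda k:st[k][4]); uv=ce[k]+[230,230]; print(uv)
I=im.astype(int); m=((I[...,0]-I[...,2]>25)&(I[...,0]-I[...,1]>15)).astype('uint8'); print(cv2.connectedComponentsWithStats(m)[2][1:])
E
```

```text
clock: 26.37
eef_pos: [0.4982, -0.123, 0.08]
tool_rot: [0.083, 0.997, 0.0, -0.001]
ft_force: [0.6, -0.5, -3.5]
grip_width: 0.0261
grasp_force: 68.6
tcp [ 0.4982 -0.123   0.08  ] yaw 80.44708803789683
deck [-0.0585  0.0641  0.0403] want -0.057499999999999996 0.06520000000000001 0.028
[-1.1658 -0.3702 -3.4015]
[254.1504 257.7396]
[[ 187  214  137   53  996]
 [ 217  289   77   50 1013]]
```

```bash
python3 -m creep '[0.001,0.001,0.0005,0,0.015,0.004,0.0005,-0.0045,0,0.015,0.0069,0,-0.0099,0,0.015,0.0069,0,-0.0099,0,0.015,0.0069,0,-0.0099,0,0.015]'
python3 -c "
from look import *
o=bot.get_obs(); print(dk(o['eef_pos']),RD.T@np.array(o['ft_force']))"
```

```text
clock: 26.88
eef_pos: [0.5061, -0.123, 0.0716]
tool_rot: [0.083, 0.997, -0.0, 0.0]
ft_force: [0.9, 0.5, -3.6]
grip_width: 0.026
grasp_force: 68.7
[-0.0559  0.0654  0.0291] [-1.1117  0.619  -3.514 ]
```

```bash
python3 -m creep '[0,0,-0.004,0,0.015,0,0,-0.006,0,0.015,0,0,-0.006,0,0.015]' | head -4
python3 -m creep '[0,0,0.004,0,0.04,0,0,0.004,0,0.05,0,0,0.004,0,0.05,0,0,0.03,0,0.05,0,0,0.07,0,0.05,0,0,0.11,0,0.05,0,0,0.12,0,0.03,0,0,0.12,0,0,0,0,0.12,0,0]'
python3 - <<'E'
from look import *
im,K,E,o=look('valve_body','w22'); print('deck',dk(o['eef_pos']))
q=proj(K,E,RD@[-.052,.0655,.038]+T0).astype(int); g=cv2.cvtColor(im,6)[q[1]-25:q[1]+25,q[0]-25:q[0]+25]; N,_,st,ce=cv2.connectedComponentsWithStats((g<35).astype('uint8'))
for k in range(1,N):
    if st[k][4]>40: uv=ce[k]+q-25; print(st[k],uv,todeck(K,E,uv,.038))
f=lambda x,y,z:proj(K,E,RD@[-.052+x,.0655+y,z]+T0).round(0).astype(int).tolist()
G=cv2.cvtColor(im,6); print('boss',f(-.014,0,.038),f(.014,0,.038),f(0,-.014,.038),f(0,.014,.038),'stem',f(.035,0,.018))
print('rows',[(r,int(G[r,q[0]-14:q[0]-9].mean())) for r in range(q[1]-40,q[1]+50,2)])
E
```

```text
clock: 27.13
eef_pos: [0.5059, -0.1231, 0.0704]
tool_rot: [0.083, 0.997, -0.0, 0.002]
ft_force: [-12.7, 2.5, 30.3]
clock: 27.88
eef_pos: [0.5061, -0.1231, 0.1854]
tool_rot: [0.083, 0.997, -0.0, 0.0]
ft_force: [-0.0, 0.5, -0.5]
grip_width: 0.0142
grasp_force: 0.0
tcp [ 0.5061 -0.1231  0.1854] yaw 80.46136040709966
valve_body 0.6 [255.6928 191.808 ] [ 0.5323 -0.1258  0.    ]
deck [0.001  0.0653 0.1277]
[ 0  4 45  3 88] [249.1932 167.5341] [-0.0703  0.0612  0.038 ]
[ 16  15  19  18 256] [254.2383 186.1328] [-0.0539  0.0655  0.038 ]
boss [254, 172] [254, 205] [238, 188] [271, 188] stem [254, 233]
rows [(148, 96), (150, 96), (152, 95), (154, 97), (156, 98), (158, 97), (160, 96), (162, 95), (164, 98), (166, 75), (168, 24), (170, 62), (172, 94), (174, 93), (176, 92), (178, 94), (180, 98), (182, 97), (184, 94), (186, 92), (188, 94), (190, 97), (192, 93), (194, 94), (196, 96), (198, 92), (200, 91), (202, 96), (204, 78), (206, 80), (208, 39), (210, 43), (212, 42), (214, 42), (216, 43), (218, 45), (220, 44), (222, 45), (224, 46), (226, 43), (228, 42), (230, 43), (232, 33), (234, 104), (236, 51)]
```

```bash
python3 -m creep '[0,0.04,0.02,0,0.0854,0.005,0.08,0.02,0,0.0854,0.01,0.12,0.02,0,0.0854,0.015,0.16,0.01,0,0.0854,0.025,0.2,0,0,0.0854,0.037,0.238,0,0.04,0.0854,0.05,0.276,0,0.08,0.0854,0.063,0.314,-0.01,0.12,0.0854,0.077,0.352,-0.03,0.164,0.0854,0.091,0.388,-0.045,0.164,0.0854]' | head -2
python3 -m creep '[0,0,0,0,0.0854,0,0,0,0,0.0854,0,0,0,0,0.0854]' | head -2
python3 - <<'E'
from look import *
im,K,E,o=look('bearing_block','w23')
q=proj(K,E,[.5967,.2651,.034]).astype(int); print(q)
darks(im,K,E,.034,(q[0]-60,q[1]-40,q[0]+60,q[1]+40),35,60)
I=im.astype(int); m=((I[...,2]-I[...,0]>40)).astype('uint8')[:, :]; N,_,st,ce=cv2.connectedComponentsWithStats(m); print([s.tolist() for s in st[1:] if s[4]>300])
E
```

```text
clock: 28.82
eef_pos: [0.5947, 0.2637, 0.1386]
clock: 29.07
eef_pos: [0.5943, 0.2615, 0.1393]
tcp [0.5943 0.2615 0.1393] yaw 89.87872870079767
bearing_block 0.65 [263.424 182.208] [0.5966 0.2701 0.    ]
[258 192]
dark [ 26  28  22  22 377] [234.3369 190.8302] [0.5953 0.2447 0.034 ]
dark [ 73  29  22  22 376] [281.7766 191.8936] [0.5963 0.2848 0.034 ]
[[214, 170, 90, 43, 2568], [192, 257, 65, 86, 3953]]
```

```bash
python3 -m creep '[0.0015,0.0033,-0.03,-0.02,0.0854,0.0015,0.0033,-0.065,-0.02,0.0854,0.0015,0.0033,-0.095,-0.02,0.0854,0.0015,0.0033,-0.1,-0.02,0.0854,0.0015,0.0033,-0.1,-0.02,0.0854,0.0015,0.0033,-0.1,-0.02,0.0854]'
```

```text
clock: 29.67
eef_pos: [0.5982, 0.2649, 0.0439]
tool_rot: [0.012, 1.0, 0.0, 0.001]
ft_force: [1.2, -0.2, 1.4]
grip_width: 0.0855
grasp_force: 0.0
```

```bash
python3 -m creep '[-0.0024,0,-0.016,0,0.0854,-0.0024,0,-0.0315,0,0.0854,-0.0024,0,-0.0315,0,0.0854,-0.0024,0,-0.0315,0,0.0854]' | head -2
python3 -m creep '[0,0,0,0,0.06,0,0,0,0,0.06,0,0,0,0,0.06,0,0,0,0,0.06,0,0,0,0,0.06]'
```

```text
clock: 30.0
eef_pos: [0.5957, 0.2656, 0.0123]
clock: 30.42
eef_pos: [0.5969, 0.2661, 0.0139]
tool_rot: [0.011, 1.0, 0.001, 0.003]
ft_force: [-1.4, -0.6, 6.5]
grip_width: 0.0733
grasp_force: 70.4
```

```bash
python3 -m creep '[0,0,0.04,0,0.06,0,0,0.08,0,0.06,0,-0.02,0.115,0,0.06,0,-0.055,0.135,0,0.06,-0.005,-0.095,0.14,-0.05,0.06,-0.01,-0.135,0.14,-0.1,0.06,-0.015,-0.175,0.14,-0.144,0.06,-0.02,-0.215,0.14,-0.144,0.06,-0.025,-0.255,0.14,-0.144,0.06,-0.029,-0.296,0.14,-0.144,0.06]' | head -2
python3 -m creep '[0,-0.04,0,0,0.06,0,-0.08,0,0,0.06,0,-0.12,0,0,0.06,0,-0.16,0,0,0.06,0,-0.1677,0,0,0.06,0,-0.1677,0,0,0.06,0,-0.1677,0,0,0.06]'
python3 - <<'E'
from look import *
im,K,E,o=look('bearing_block','w24'); print('deck',dk(o['eef_pos']))
g=cv2.cvtColor(im,6)[200:330,170:340]; N,_,st,ce=cv2.connectedComponentsWithStats((g<35).astype('uint8'))
for k in range(1,N):
    if 150<st[k][4]<2000: uv=ce[k]+[170,200]; print(st[k],uv,atz(K,E,uv,o['eef_pos'][2]-.0139+.034))
E
```

```text
clock: 31.25
eef_pos: [0.5653, -0.0322, 0.1515]
clock: 31.83
eef_pos: [0.5656, -0.1987, 0.1507]
tool_rot: [0.084, 0.996, 0.0, 0.0]
ft_force: [-0.3, 0.2, -3.9]
grip_width: 0.0731
grasp_force: 72.7
tcp [ 0.5656 -0.1987  0.1507] yaw 80.3570438507844
bearing_block 0.74 [255.3856 233.8176] [ 0.6265 -0.2077  0.    ]
deck [0.0453 0.0005 0.0621]
[  0  37  12  61 256] [172.3945 267.9414] [ 0.5602 -0.235   0.1708]
[161  37   9  63 269] [336.8699 266.5911] [ 0.572  -0.1616  0.1708]
[  18   46   44   40 1361] [209.6334 265.2675] [ 0.5617 -0.2181  0.1708]
[ 107   46   44   39 1345] [298.8022 265.1041] [ 0.5684 -0.1785  0.1708]
```

```bash
python3 -m creep '[0,0,-0.03,0,0.06,0,0,-0.046,0,0.06,0,0,-0.053,0,0.06,-0.003,0.0005,-0.057,0,0.06,-0.006,0.001,-0.06,0,0.06,-0.009,0.0015,-0.064,0,0.06,-0.012,0.002,-0.067,0,0.06,-0.012,0.002,-0.067,0,0.06]'
python3 - <<'E'
from look import *
im,K,E,o=look('bearing_block','w25'); print('deck',dk(o['eef_pos']))
g=cv2.cvtColor(im,6)[200:340,170:340]; N,_,st,ce=cv2.connectedComponentsWithStats((g<35).astype('uint8'))
for k in range(1,N):
    if 150<st[k][4]<2000: uv=ce[k]+[170,200]; print(st[k],uv,todeck(K,E,uv,.034))
I=im.astype(int); m=((I[...,2]-I[...,0]>25)).astype('uint8'); N,_,st,ce=cv2.connectedComponentsWithStats(m); print([s.tolist() for s in st[1:] if s[4]>600])
G=cv2.cvtColor(im,6); print([(r,int(G[r,250:259].mean()),int(m[r,250:259].sum())) for r in range(190,330,3)])
E
```

```text
clock: 32.6
eef_pos: [0.5581, -0.1968, 0.0901]
tool_rot: [0.082, 0.997, -0.003, 0.006]
ft_force: [-4.0, 0.8, 18.8]
grip_width: 0.0728
grasp_force: 95.6
tcp [ 0.5581 -0.1968  0.0901] yaw 80.58708459619454
bearing_block 0.89 [261.2224 260.1984] [ 0.6182 -0.201   0.    ]
bearing_block 0.22 [122.0096 345.216 ] [ 0.6861 -0.3446  0.    ]
deck [0.0083 0.0012 0.0134]
[ 108   36   46   48 1741] [300.5962 259.529 ] [0.0151 0.0222 0.034 ]
[  14   46   46   48 1721] [206.5491 269.4009] [ 0.0195 -0.0193  0.034 ]
[  0 103   8  37 170] [173.9412 323.2941] [ 0.0417 -0.0323  0.034 ]
[ 27 132 114   8 539] [254.6364 336.7551] [0.0469 0.002  0.034 ]
[[168, 217, 174, 97, 10416]]
[(190, 116, 0), (193, 117, 0), (196, 117, 0), (199, 116, 0), (202, 117, 0), (205, 117, 0), (208, 116, 0), (211, 117, 0), (214, 117, 0), (217, 117, 0), (220, 118, 0), (223, 84, 9), (226, 86, 9), (229, 86, 9), (232, 86, 9), (235, 88, 9), (238, 85, 9), (241, 87, 9), (244, 88, 9), (247, 84, 9), (250, 88, 9), (253, 91, 9), (256, 89, 9), (259, 89, 9), (262, 90, 9), (265, 90, 9), (268, 91, 9), (271, 89, 9), (274, 87, 9), (277, 88, 9), (280, 89, 9), (283, 88, 9), (286, 90, 9), (289, 91, 9), (292, 91, 9), (295, 90, 9), (298, 90, 9), (301, 101, 9), (304, 100, 9), (307, 101, 9), (310, 134, 0), (313, 132, 0), (316, 132, 0), (319, 132, 0), (322, 132, 0), (325, 131, 0), (328, 132, 0)]
```

```bash
python3 -m creep '[-0.001,0,-0.004,-0.03,0.06,-0.002,0,-0.006,-0.06,0.06,-0.002,0,-0.008,-0.09,0.06,-0.002,0,-0.008,-0.09,0.06]'
cat > bl.py <<'E'
from look import *
def block(fn,L=0):
    im,K,E,o=look('bearing_block',fn); print('deck',dk(o['eef_pos']),RD.T@np.array(o['ft_force']))
    g=cv2.cvtColor(im,6)[200:320,185:330]; N,_,st,ce=cv2.connectedComponentsWithStats((g<35).astype('uint8')); h=[]
    for k in range(1,N):
        if 900<st[k][4]<2500: uv=ce[k]+[185,200]; d=todeck(K,E,uv,.034+L); h.append(d); print(st[k],uv,d)
    if len(h)==2:
        h.sort(key=lambda v:v[1]); d=h[1]-h[0]; c=(h[0]+h[1])/2; print('centre',c,'yaw in deck',np.degrees(np.arctan2(-d[0],d[1])),'dist',np.linalg.norm(d))
        I=im.astype(int); m=((I[...,2]-I[...,0]>25)).astype('uint8'); G=cv2.cvtColor(im,6)
        ps=[]
        for y in (-.006,0,.006):
            e=lambda x,z:proj(K,E,RD@[c[0]+x-d[0]/d[1]*-y,c[1]+y,z+L]+T0)
            t0,t1,b0,b1=e(-.018,.034),e(.018,.034),e(-.018,0),e(.018,0); col=int(t0[0])
            rows=np.where(m[:,col])[0]; rows=rows[(rows>190)&(rows<340)]
            print('pred flat: top',t0[1].round(),t1[1].round(),'bottom',b0[1].round(),b1[1].round(),'seen brass rows',rows.min(),rows.max())
            gr=np.abs(np.diff(G[:,col-2:col+3].mean(1))); print('edges',[r for r in range(200,335) if gr[r]>6])
E
python3 -c "
from bl import *
block('w26')"
```

```text
clock: 33.03
eef_pos: [0.5568, -0.1956, 0.0864]
tool_rot: [0.127, 0.992, -0.001, 0.008]
ft_force: [-12.3, 4.1, 40.1]
grip_width: 0.0728
grasp_force: 99.3
tcp [ 0.5568 -0.1956  0.0864] yaw 75.39457488734737
bearing_block 0.6 [258.2016 260.0832] [ 0.614  -0.2069  0.    ]
deck [0.0052 0.0022 0.011 ] [ 8.9734  2.0343 41.1382]
[  93   34   47   49 1773] [300.7174 258.1433] [0.013  0.0232 0.034 ]
[   0   46   45   48 1725] [206.3867 269.2928] [ 0.0146 -0.0181  0.034 ]
centre [0.0138 0.0025 0.034 ] yaw in deck 2.177244934708473 dist 0.04134907948584976
pred flat: top 224.0 309.0 bottom 231.0 299.0 seen brass rows 223 311
edges [222, 309, 310, 311, 334]
pred flat: top 223.0 307.0 bottom 230.0 298.0 seen brass rows 221 309
edges [220, 221, 308, 309]
pred flat: top 221.0 306.0 bottom 228.0 296.0 seen brass rows 220 308
edges [219, 297, 307, 308]
```

```bash
python3 -m creep '[0.002,0,0.016,0,0.06,-0.004,0.001,0.016,-0.03,0.06,-0.008,0.001,0.008,-0.03,0.06,-0.011,0.002,0,-0.03,0.06,-0.014,0.002,-0.006,-0.03,0.06,-0.017,0.003,-0.01,-0.03,0.06,-0.02,0.003,-0.014,-0.03,0.06,-0.02,0.003,-0.014,-0.03,0.06]'
python3 -c "
from bl import *
block('w27')"
```

```text
clock: 33.8
eef_pos: [0.5421, -0.1933, 0.0775]
tool_rot: [0.141, 0.99, 0.001, 0.015]
ft_force: [-11.3, 7.1, 72.0]
grip_width: 0.0733
grasp_force: 104.4
tcp [ 0.5421 -0.1933  0.0775] yaw 73.79240113632194
bearing_block 0.92 [261.5808 262.8864] [ 0.5987 -0.203   0.    ]
deck [-0.0121  0.002   0.0107] [25.3691  5.1758 68.5364]
[  92   36   48   48 1777] [300.4879 259.5813] [-0.0035  0.0228  0.034 ]
[   0   47   45   49 1735] [206.2219 270.77  ] [-0.003  -0.0185  0.034 ]
centre [-0.0032  0.0022  0.034 ] yaw in deck 0.7018561641346124 dist 0.04125718718614275
pred flat: top 226.0 311.0 bottom 231.0 299.0 seen brass rows 224 312
edges [223, 224, 311, 312, 334]
pred flat: top 224.0 309.0 bottom 230.0 298.0 seen brass rows 223 311
edges [222, 305, 310, 311]
pred flat: top 222.0 307.0 bottom 229.0 296.0 seen brass rows 221 309
edges [220, 221, 294, 308, 309]
```

```bash
python3 -m creep '[0.008,0.001,0.02,0,0.06,-0.0068,0.0033,0.0461,0,0.06,0.011,0.018,0.056,0,0.06,0.028,0.034,0.066,0,0.06,0.0549,0.0571,0.0761,0,0.06,0.0549,0.0571,0.0761,0,0.06,0.0549,0.0571,0.0761,0,0.06,0.0549,0.0571,0.0761,0,0.06]'
python3 -c "
from bl import *
print('want',-.0121+.0599,.002+.0633,.0107+.035)
block('w28',.035)
im=cv2.imread('pics/w28.png').astype(int); m=((im[...,0]-im[...,2]>25)&(im[...,0]-im[...,1]>15)).astype('uint8'); print([s.tolist() for s in cv2.connectedComponentsWithStats(m)[2][1:] if s[4]>40])"
```

```text
clock: 34.57
eef_pos: [0.5853, -0.1349, 0.1351]
tool_rot: [0.142, 0.99, 0.0, -0.002]
ft_force: [0.2, -0.1, -3.4]
grip_width: 0.0728
grasp_force: 94.6
want 0.0478 0.0653 0.045700000000000005
tcp [ 0.5853 -0.1349  0.1351] yaw 73.70707869557737
bearing_block 0.74 [179.2    171.6096] [ 0.557  -0.1994  0.    ]
bearing_block 0.71 [259.4816 263.8848] [ 0.6703 -0.1543  0.    ]
deck [0.0452 0.0667 0.0441] [-1.5076 -0.0667 -3.0924]
[ 93  36  46  48 997] [295.3852 264.1244] [0.0562 0.085  0.069 ]
[   0   47   45   48 1734] [206.4429 270.4002] [0.0549 0.0468 0.069 ]
centre [0.0556 0.0659 0.069 ] yaw in deck -1.9326860457629413 dist 0.03821018291162361
pred flat: top 227.0 313.0 bottom 234.0 303.0 seen brass rows 224 312
edges [223, 224, 311, 312, 316, 317, 318, 333, 334]
pred flat: top 225.0 312.0 bottom 233.0 302.0 seen brass rows 223 310
edges [221, 222, 310, 311, 314, 315, 316]
pred flat: top 224.0 311.0 bottom 232.0 302.0 seen brass rows 221 308
edges [220, 221, 308, 309, 313, 314]
[[180, 65, 121, 109, 3111], [31, 236, 67, 62, 1311], [205, 301, 114, 19, 564]]
```

```bash
python3 - <<'E'
from fence import *
d=np.load('w28.npz');K,E=d['K'],d['E']; im=cv2.imread('pics/w28.png').astype(int); m=((im[...,0]-im[...,2]>25)&(im[...,0]-im[...,1]>15))
f=lambda x,y,z:proj(K,E,RD@[.0567+x,.0655+y,z]+T0).round(1).tolist()
for x in (.0195,.0252): print(x,[f(x,y,z) for y in (-.015,.015) for z in (0,.013)])
for c in (220,235,250,265,280,295,310): r=np.where(m[300:330,c])[0]+300; print(c,r.min() if len(r) else None,r.max() if len(r) else None)
fit('w28',TP,(-.0516,.0655))
E
```

```text
0.0195 [[237.6, 302.6], [235.1, 305.2], [284.9, 297.8], [285.7, 300.1]]
0.0252 [[238.4, 312.2], [235.9, 315.5], [286.1, 307.4], [287.0, 310.4]]
220 314 318
235 313 316
250 311 315
265 309 313
280 308 312
295 306 310
310 304 309
w28 fit [-0.0522  0.0645  0.0053] 0.736724248240563
```

```bash
python3 -m creep '[0.0024,-0.0018,0.0015,0,0.06,0.0024,-0.0018,0.0015,0,0.06,0.008,-0.003,-0.008,0,0.06,0.014,-0.0037,-0.0188,0,0.06,0.014,-0.0037,-0.0188,0,0.06,0.014,-0.0037,-0.0188,0,0.06]'
python3 -c "
from look import *
o=bot.get_obs(); print(dk(o['eef_pos']),RD.T@np.array(o['ft_force']),'want .0482 .0653 .0107')"
```

```text
clock: 35.17
eef_pos: [0.6001, -0.1398, 0.1169]
tool_rot: [0.143, 0.99, 0.0, -0.001]
ft_force: [0.1, 1.0, -2.4]
grip_width: 0.0737
grasp_force: 94.6
[0.0495 0.0643 0.0206] [-1.2461  1.018  -2.0945] want .0482 .0653 .0107
```

```bash
python3 -m creep '[-0.0007,0.0011,-0.0005,0,0.06,0.001,0.0008,-0.004,0,0.06,0.0032,0.0004,-0.0074,0,0.06,0.0032,0.0004,-0.0074,0,0.06,0.0032,0.0004,-0.0074,0,0.06]'
python3 -c "
from look import *
o=bot.get_obs(); print(dk(o['eef_pos']),RD.T@np.array(o['ft_force']),'want .0482 .0653 .0107')"
```

```text
clock: 35.58
eef_pos: [0.6037, -0.1393, 0.1119]
tool_rot: [0.143, 0.99, 0.0, 0.0]
ft_force: [-3.3, 0.0, 2.6]
grip_width: 0.0726
grasp_force: 98.7
[0.0499 0.0655 0.0146] [-1.5494 -0.5188  3.9054] want .0482 .0653 .0107
```

```bash
python3 -m creep '[0,0,-0.003,0,0.06,0.001,0,-0.006,0,0.06,0.001,0,-0.008,0,0.06,0.001,0,-0.008,0,0.06]'
python3 -c "
from bl import *
block('w29')"
```

```text
clock: 35.92
eef_pos: [0.6043, -0.1393, 0.1107]
tool_rot: [0.142, 0.99, 0.001, 0.002]
ft_force: [-18.8, 1.2, 33.8]
grip_width: 0.0732
grasp_force: 119.5
tcp [ 0.6043 -0.1393  0.1107] yaw 73.65539647738277
bearing_block 0.65 [258.816  265.1904] [ 0.6782 -0.1562  0.    ]
deck [0.0498 0.0656 0.0132] [ 0.6887 -1.9434 38.6185]
[ 92  38  47  46 985] [296.0924 265.4853] [0.0613 0.0844 0.034 ]
[   0   47   45   48 1730] [206.2376 270.4416] [0.0594 0.0447 0.034 ]
centre [0.0603 0.0645 0.034 ] yaw in deck -2.857320403005435 dist 0.03974388584916073
pred flat: top 228.0 312.0 bottom 235.0 302.0 seen brass rows 225 312
edges [212, 213, 223, 224, 312, 315, 316, 317, 333, 334]
pred flat: top 227.0 311.0 bottom 234.0 301.0 seen brass rows 223 310
edges [211, 212, 216, 221, 222, 310, 311, 314, 315, 316]
pred flat: top 227.0 311.0 bottom 233.0 301.0 seen brass rows 222 308
edges [209, 210, 214, 219, 220, 221, 308, 309, 312, 313, 314]
```

```bash
python3 -m creep '[-0.001,0,0.007,0,0.06,-0.001,0,0.007,0,0.0854,-0.001,0,0.007,0,0.0854,-0.001,0,0.007,0,0.0854,-0.001,0,0.007,0,0.0854,-0.001,0,0.03,0,0.0854,-0.001,0,0.065,0,0.0854,-0.03,0,0.095,0,0.0854,-0.06,0,0.105,0.1,0.0854,-0.06,0,0.105,0.1,0.0854]'
python3 - <<'E'
from look import *
im,K,E,o=look('bearing_block','w30'); print('deck',dk(o['eef_pos']))
I=im.astype(int); q=proj(K,E,RD@[.0567,.0655,.034]+T0).astype(int)
m=((I[...,2]-I[...,0]>25)).astype('uint8'); N,lab,st,ce=cv2.connectedComponentsWithStats(m); print([(s.tolist(),c) for s,c in zip(st[1:],ce[1:]) if s[4]>600])
g=cv2.cvtColor(im,6)[q[1]-40:q[1]+40,q[0]-60:q[0]+60]; N,_,st,ce=cv2.connectedComponentsWithStats((g<35).astype('uint8'))
for k in range(1,N):
    if 80<st[k][4]<1500: uv=ce[k]+q-[60,40]; print(st[k],uv,todeck(K,E,uv,.034))
m=((I[...,0]-I[...,2]>25)&(I[...,0]-I[...,1]>15)).astype('uint8'); print([s.tolist() for s in cv2.connectedComponentsWithStats(m)[2][1:] if s[4]>40])
cr=im[max(q[1]-190,0):q[1]+80,max(q[0]-220,0):q[0]+100]; cv2.imwrite('pics/c30.png',cv2.resize(cr,None,fx=2,fy=2)[:600,:800])
E
```

```text
clock: 36.85
eef_pos: [0.5424, -0.1397, 0.2113]
tool_rot: [0.092, 0.996, -0.0, 0.001]
ft_force: [0.1, -0.1, -0.5]
grip_width: 0.0855
grasp_force: 0.0
tcp [ 0.5424 -0.1397  0.2113] yaw 79.42188783692873
deck [0.0473 0.0549 0.1309]
[([222, 240, 93, 48, 2943], array([268.1913, 263.9409]))]
[  8  12 101  59 836] [254.2608 264.5395] [0.0567 0.054  0.034 ]
[ 73  27  25  17 270] [292.363  258.4148] [0.0523 0.0852 0.034 ]
[ 24  28  24  25 475] [243.24   263.6168] [0.0558 0.045  0.034 ]
[[222, 122, 85, 74, 1548], [110, 228, 34, 20, 242], [215, 236, 105, 61, 1535]]
```

```bash
python3 -m creep '[0.03,0.002,0,0,0,0.0464,0.003,0,0,0,0.0464,0.003,-0.03,0,0,0.0464,0.003,-0.06,0,0,0.0464,0.003,-0.067,0,0,0.0464,0.003,-0.074,0,0,0.0464,0.003,-0.081,0,0,0.0464,0.003,-0.086,0,0,0.0464,0.003,-0.089,0,0,0.0464,0.003,-0.089,0,0]'
python3 -c "
from look import *
o=bot.get_obs(); print(dk(o['eef_pos']),RD.T@np.array(o['ft_force']))"
```

```text
clock: 37.78
eef_pos: [0.5892, -0.1359, 0.1331]
tool_rot: [0.093, 0.996, -0.0, 0.002]
ft_force: [-32.8, 6.2, 66.3]
grip_width: 0.0001
grasp_force: 36.8
[0.0477 0.0664 0.0403] [ 4.2408  0.7139 74.1586]
```

```bash
python3 -m creep '[0,0,0.03,0,0,0,0,0.06,0,0,-0.03,-0.03,0.09,0,0,-0.05,-0.06,0.1,0,0.085,-0.07,-0.06,0.1,0,0.085,-0.07,-0.06,0.1,0,0.085]'|head -2
python3 - <<'E'
from look import *
im,K,E,o=look('deck','w31'); print('deck',dk(o['eef_pos']))
P=np.array([proj(K,E,RD@[x,y,.02]+T0) for x in(-.1,.1) for y in (-.12,.12)]); a=np.maximum(P.min(0)-5,0).astype(int); b=P.max(0).astype(int)+5; print(a,b)
cr=im[a[1]:min(b[1],384),a[0]:min(b[0],512)]
s,Ks,Es=cam('side'); Q=np.array([proj(Ks,Es,RD@[x,y,.02]+T0) for x in(-.11,.11) for y in (-.13,.13)]); c,d=Q.min(0).astype(int)-8,Q.max(0).astype(int)+8
sc=cv2.resize(s[c[1]:d[1],c[0]:d[0],::-1],None,fx=2.6,fy=2.6,interpolation=2)
w=800-sc.shape[1]; A=cv2.resize(cr,(w,int(cr.shape[0]*w/cr.shape[1])),interpolation=2)
H=min(600,max(A.shape[0],sc.shape[0])); o2=np.zeros((H,800,3),'uint8'); o2[:min(H,A.shape[0]),:w]=A[:H]; o2[:min(H,sc.shape[0]),w:]=sc[:H]; cv2.imwrite('pics/final.png',o2)
E
```

```text
clock: 38.28
eef_pos: [0.5189, -0.1985, 0.2214]
tcp [ 0.5189 -0.1985  0.2214] yaw 79.05587664967739
deck 0.94 [265.6768 213.3888] [ 0.5861 -0.197   0.    ]
deck 0.2 [418.4064 285.8112] [ 0.7292 -0.0115 -0.    ]
deck [ 0.0408 -0.007   0.1463]
[123 105] [409 331]
```

View pics/final.png

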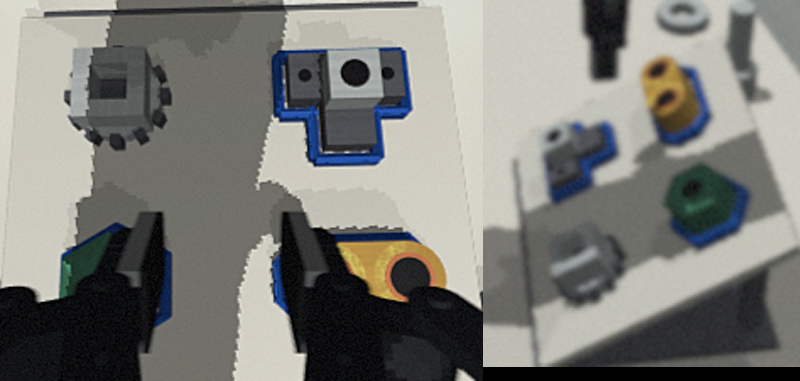

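```bash
cat > bf.py <<'E'
from look import *
from scipy.optimize import least_squares
def fitblk(views):
    a=np.linspace(0,np.pi,9); O=np.r_[np.c_[.018*np.cos(a),.02+.018*np.sin(a)],np.c_[-.018*np.cos(a),-.02-.018*np.sin(a)]]
    Ms=[]
    for im,K,E,zs in views:
        I=im.astype(int); m=(I[...,2]-I[...,0]>25).astype('uint8'); c=proj(K,E,RD@[.0567,.0655,.02]+T0).astype(int); r=int(np.linalg.norm(proj(K,E,RD@[.0567,.12,.02]+T0)-c))
        x0,y0=np.maximum(c-r,0); s=m[y0:c[1]+r,x0:c[0]+r]; N,lab,st,_=cv2.connectedComponentsWithStats(s); k=1+np.argmax(st[1:,4]); cc=(lab==k).astype('uint8'); f=cv2.findContours(cc,0,2)[0]; cv2.drawContours(cc,f,-1,1,-1)
        Ms.append((cv2.GaussianBlur(cv2.resize(cc*255,None,fx=4,fy=4,interpolation=1),(0,0),4)/255.,x0,y0,K,E,zs))
    def sil(q,M,x0,y0,K,E,zs):
        R=RD@Rn.from_euler('xyz',[q[3],q[4],q[5]]).as_matrix(); P=[(proj(K,E,RD@np.array(q[:3])+T0+R@[x,y,z])-[x0,y0]+.5)*64 for x,y in O for z in zs]
        o=np.zeros(M.shape,'uint8'); cv2.fillConvexPoly(o,cv2.convexHull(np.int32(P)),255,cv2.LINE_8,4); return cv2.GaussianBlur(o,(0,0),4)/255.
    f=lambda q:sum(np.abs(sil(q,*M)-M[0]).sum()/M[0].sum() for M in Ms)
    from scipy.optimize import minimize
    s=np.array([.055,.0655,.003,0,0,0]); D=np.diag([.004,.004,.006,.06,.12,.05])
    b=min((minimize(f,s+k,method='Nelder-Mead',options=dict(initial_simplex=np.vstack([s+k,s+k+D]),maxiter=500)) for k in (np.zeros(6),np.array([0,0,.004,0,-.15,0]),np.array([0,0,.004,0.1,.15,0]))),key=lambda r:r.fun)
    print('xyz mm',b.x[:3]*1000,'rx,ry,rz deg',np.degrees(b.x[3:]),'cost',b.fun,'seated cost',min(f([.0567+i,.0655+j,0,0,0,0]) for i in np.arange(-.003,.0031,.001) for j in np.arange(-.003,.0031,.001)))
E
python3 - <<'E'
from bf import *
V=[]
d=np.load('w30.npz'); V.append((cv2.imread('pics/w30.png'),d['K'],d['E'],(.013,.034)))
for n in('side','scene'):
    p,K,E=cam(n); V.append((p[...,::-1],K,E,(.013,.034)))
fitblk(V); fitblk(V[:1]); fitblk(V[1:2])
E
```

```text
xyz mm [55.5252 64.8408  4.9025] rx,ry,rz deg [ 0.9323  0.7206 -0.2175] cost 0.23500841387266797 seated cost 0.48299426327565387
xyz mm [55.24   65.6009  3.1789] rx,ry,rz deg [1.102  0.8479 0.0305] cost 0.013197333826420944 seated cost 0.02877876389004574
xyz mm [58.1112 65.4758  1.8941] rx,ry,rz deg [ 2.6662 -4.7513  3.2172] cost 0.048948554548846016 seated cost 0.08626674142448551
```

```bash
python3 -m creep '[-0.01,0,0.03,0.02,0.085,-0.02,0,0.045,0.025,0.085,-0.035,0,0.045,0.025,0.085,-0.035,0,0.045,0.025,0.085,-0.035,0,0.045,0.025,0.085]' | head -2
sed -e 's/def fitblk(views)/def fithex(views)/' -e "s/a=np.linspace.*$/O=np.array([(.02656*np.cos(k*np.pi\/3),.02656*np.sin(k*np.pi\/3)) for k in range(6)])/" -e 's/I\[...,2\]-I\[...,0\]>25/(I[...,1]-I[...,2]>10)\&(I[...,1]-I[...,0]>4)/' -e 's/.0567,.0655/.0567,-.0675/g;s/.0567,.12,/.0567,-.11,/;s/\[.055,.0655/[.0567,-.0675/;s/.0655+j/-.0675+j/' bf.py > hf.py
python3 - <<'E'
from bf import *
from hf import fithex
im,K,E,o=look('bearing_block','w32')
V=[(im,K,E,(.013,.034))]
for n in('side',):
    p,Ks,Es=cam(n); V.append((p[...,::-1],Ks,Es,(.013,.034)))
for v in (V[:1],V[1:]): fitblk(v); fithex(v)
d=np.load('w10.npz'); fithex([(cv2.imread('pics/w10.png'),d['K'],d['E'],(.013,.034))])
E
```

```text
clock: 38.95
eef_pos: [0.4868, -0.1959, 0.2639]
tcp [ 0.4868 -0.1959  0.2639] yaw 80.80017759159368
bearing_block 0.95 [322.7136 276.0192] [ 0.6831 -0.1232  0.    ]
xyz mm [ 47.7851  69.3559 -47.6807] rx,ry,rz deg [-0.2369 26.6408 -1.7776] cost 0.1848136730550033 seated cost 0.3212807738245377
xyz mm [ 56.5969 -68.1596  -4.2023] rx,ry,rz deg [ 2.1421 -0.4787  0.4257] cost 0.013565175326027802 seated cost 0.0337939387486879
xyz mm [58.2131 64.8604  2.3944] rx,ry,rz deg [ 3.0004 -4.8129  2.655 ] cost 0.05358468417145717 seated cost 0.08837308163723305
xyz mm [ 46.5168 -50.2227 -18.9836] rx,ry,rz deg [ 0.5881 13.9773 11.5994] cost 0.08105192178017533 seated cost 0.11268931488081858
xyz mm [ 55.8161 -66.8589  -0.3059] rx,ry,rz deg [ 1.3753  0.472  -0.152 ] cost 0.01209208530598718 seated cost 0.025046236806937062
```

```bash
python3 -m creep '[0.025,-0.024,-0.02,0,0,0.05,-0.048,-0.04,0,0,0.0764,-0.071,-0.06,0,0,0.0764,-0.071,-0.095,0,0,0.0764,-0.071,-0.122,0,0,0.0764,-0.071,-0.13,0,0,0.0764,-0.071,-0.137,0,0,0.0764,-0.071,-0.144,0,0,0.0764,-0.071,-0.144,0,0]'
python3 -c "
from look import *
o=bot.get_obs(); print(dk(o['eef_pos']),RD.T@np.array(o['ft_force']))"
```

```text
clock: 39.85
eef_pos: [0.5608, -0.2677, 0.1296]
tool_rot: [0.081, 0.997, -0.001, 0.001]
ft_force: [-21.7, 6.4, 44.4]
grip_width: -0.0004
grasp_force: 24.9
[ 0.0406 -0.0683  0.0404] [ 2.7332  2.6897 49.6797]
```

```bash
python3 -m creep '[0,0,0.03,0,0,0,0.02,0.06,0,0,-0.01,0.055,0.08,0,0.085,-0.016,0.09,0.082,0,0.085,-0.018,0.128,0.082,0,0.085,-0.018,0.128,0.082,0,0.085,-0.018,0.128,0.082,0,0.085,-0.018,0.128,0.082,0,0.085]' | head -2
python3 - <<'E'
from bf import *
im,K,E,o=look('bearing_block','w33')
fitblk([(im,K,E,(.013,.034))])
E
```

```text
clock: 40.52
eef_pos: [0.5449, -0.1392, 0.2019]
tcp [ 0.5449 -0.1392  0.2019] yaw 80.80896550458547
bearing_block 0.86 [264.8064 264.6144] [ 0.6725 -0.1465  0.    ]
xyz mm [55.1407 65.3134  3.7638] rx,ry,rz deg [0.8585 0.7367 0.1175] cost 0.01033182465371961 seated cost 0.02985459093459138
```

```bash
python3 -c "
from workcell import bot
print(bot.job_done())"
```

```text
the job is handed in; nothing more can be done
None
```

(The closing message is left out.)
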